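# Rinse the flat brush and lay it to dry

## Task

The wide flat brush has been pushed handle-first under the low bench shelf: draw it out by its head, lay it down in the open, let go, and take it again by the handle. Holding it by the handle, dip the bristles into the rinse tub, down to about the ferrule, for a second, then lay it flat across both bars of the wooden drying rest, in the empty lane beside the thin round brush, and let go. Lay it down rather than dropping it, and do not knock over or push away the tub or the other things on the table.

Things in the scene. Friction and masses are not known exactly. Their poses are not given: they have to be found in the camera images.
- brush: wide flat varnish brush, rigid, 195 long, 44 wide, 16 thick, about 80 g; x runs along it to the bristles, y across its width, z through its thickness (both faces alike). Origin on the centreline at mid-thickness, near the balance point. Starts flat on the table (origin 8 up), head towards the robot, some 75 to 95 mm of its handle under the shelf
- brush_tip (a point): middle of the bristle tips, brush x = +100; the pale bristles run from x = +53 to +100, 42 wide, 10 thick
- brush_ferrule (a point): middle of the brush's steel ferrule, brush x = +40; it runs from x = +25 to +55, 44 wide, 16 thick, and starts in front of the shelf, its middle 40 to 60 mm from the front edge
- brush_handle (a point): a point on the brush's handle, brush x = -65; the dark wooden handle is straight and flat-sided, 24 wide, 16 thick, from x = -84 to +4, with a shoulder 34 wide from +4 to the ferrule at +25
- brush_end (a point): rounded rear end of the brush handle, brush x = -95
- shelf: fixed low wooden bench shelf at the back of the table: board 200 deep (x), 520 wide (y), 16 thick, underside 54 and top 70 above the table, on end panels at y = +-250. Pots and an open box of tubes on it reach 120 above the table, none within 70 mm of the front edge. Origin on the table under its middle; x points away from the front edge, which is at x = -100
- shelf_edge (a point): middle of the shelf's front edge, 70 above the table; axes as the shelf
- tub: round off-white plastic rinse tub, empty, open at the top, 124 across the rim, 78 high, 0.5 kg, loose; mouth 118 across, narrowing to 94 at the inner floor, which is 4 above the table. Origin at the centre of its underside, z up
- tub_rim (a point): centre of the tub's mouth, at rim height (78 above the table)
- rest: fixed wooden drying rest, 150 by 150: two bars along y at x = -40 and +40, 12 wide, tops 32 above the table, each with upstands at y = -72, 0, +72 (6 wide, tops 46 up) that make two lanes along x, 66 clear. Side strips at y = +-69, 12 high; else open down to the table. The thin round brush lies in the -y lane, the +y lane is empty. Origin on the table under its middle
- rest_lane (a point): middle of the empty lane (rest x = 0, y = +36) at the bars' tops, 32 above the table; axes as the rest. A brush laid in the lane lies along x, either way round, its origin 8 above this point
- round_brush: thin round brush with a pale handle, 12 thick, 177 long, lying in the other lane of the rest; bystander. Origin on its axis 105 from the handle end
- ink: dropper bottle, 32 across, 58 high, in front of the shelf to the left of the brush; bystander. Origin at its underside
- tube: white paint tube lying flat, about 117 long, 42 wide, 24 high, in front of the shelf to the right of the brush; bystander. Origin at its underside, x along it, away from its black cap
- jar: white plastic jar, 80 across, 85 high, at the far left; bystander. Origin at its underside
- bottle: white bottle, 66 across, 170 high, at the far right; bystander. Origin at its underside
There are look-alikes about, which are no part of the job. There is more than one size of the tub; the one meant has the size given above.

How it is judged:
By the outcome, as a careful person would: the job done as asked, in the order asked, and still so for the second after the job is handed in, with the robot touching nothing.
It also fails if it takes over 72 s, if anything falls off the work surface, if the arm or the gripper's body presses on something with over 40 N, if the wrist force passes 120 N, or if a joint passes its speed limit or range.

## Robot

A 7-joint arm with a two-finger parallel gripper is mounted at the origin on the work surface. World frame = base frame: x ahead of the robot, y to its left, z up, the work surface at z = 0. Lengths are in m, angles in rad, forces in N, time in s.
With the tool pointing down it reaches from about 0.425 to 0.825 m from the base axis. Payload 3.6 kg.
Tool frame: the origin (TCP) lies at the centre of the arm's flange, where the gripper is bolted on; the fingertips stand 186 mm ahead of it and the grasp point (between the pads) lies 167 mm ahead of it; z points along the fingers, y is the line along which they close (so a half turn about z gives the same grasp; the last joint's range is limited). The gripper opens to 93 mm and grips with 3 to 60 N. Pads are 15 mm wide; open, the fingers measure 128 mm over their backs; the gripper's body (75 mm by 188 mm) begins 65 mm behind the grasp point.
Start: joints at [-1.272, 0.615, -0.013, 1.423, 0.008, 1.103, -0.04], TCP at [0.207, 0.616, 0.405] pointing down, gripper open.
Joint ranges: [-3.12, 3.12], [-0.3, 2.06], [-1.34, 1.32], [0.26, 2.42], [-1.36, 4.5], [0.01, 1.98], [-2.84, 2.84]. Speed limits (rad/s): [2.79, 2.79, 3.14, 3.14, 3.14, 3.14, 3.14].

## Interface

Orientations are given as a unit quaternion [x, y, z, w].
In Python, from bench import telemetry, capture, order gives the robot as it stands.
- The arm moves only by the tool apply_moves, never from a script. Its argument "commands" is a list of rows, each an object of numbers: "jaw": the finger opening in m, from 0 to 0.093; "tx", "ty", "tz": the shift along the world's x, y, z in m; "roll": the turn about the world's z in rad. In form: [{"jaw": .., "tx": .., "ty": .., "tz": .., "roll": ..}, ...]. A call has exactly 5 rows; each row shifts and turns the commanded pose from where the row before left it; what a row does not reach is not made up. A row lasts 1/12 s, in which the tool goes at most 41.7 mm and 7.16 degrees, less where a joint would pass 70% of its speed; a pose out of reach is approached as far as the arm can. A call with a gripper value outside its range is refused whole. The fingers move at their own pace and stop on an object; the grip force is fixed at half the most. Time passes only in rows, so rows that do not move let the fingers close, or fill a call up. It gives the time, the measured TCP pose, the force, the opening and the grip force at its end, in the units of the state.
- telemetry.read_state(): the state, without advancing time (a new reading comes with each control period).
- capture(name): name is "side" or "top"; returns a dict with "image" (384x512x3 uint8, red, green, blue), "K" (3x3 intrinsics, pixels), "rvec" (rotation vector, rad) and "tvec" (3), from world to camera coordinates, as OpenCV has them. Camera axes: x right, y down, z forward; pixel columns grow to the right and rows downward; lengths in m; the calibration is good to about 2 mm. A picture is of the moment at which its call begins. There is no depth.
- order.finish_job(): hands the job in; it is judged then, once.
The state is a dict: "time_s": time; "q": joint angles; "qvel": joint speeds; "joint_torque": joint torques, N m; "ee_pos": TCP position; "tcp_rot": TCP orientation; "contact_force": force on the tool from outside, world axes, zero at the start; "torque": the same for the moment, N m; "opening": finger opening in m; "finger_force": force on a finger pad.
Only numpy, scipy, OpenCV 4.12 (cv2) and the standard library are available. Lean on these libraries where they do the work, as an engineer would, in place of code of your own. Each camera call takes 0.05 s, during which the arm holds its last target. There are 200 camera calls.

## Working session

There is one attempt and no reset: what is moved stays moved. The work goes in short steps, Python scripts to look and compute and a tool call to move; the robot and the scene stay as the last step left them, time stands still between calls to the robot, and variables do not carry over. Pictures are saved under pics/ and viewed, at most 10 in all, crops included, and the job is handed in when it is done.

Besides the shell and the picture viewer there is one more tool, called as name([rows], argument=value, ...), one row to a line, values as JSON. apply_moves: Moves the arm, as the interface text tells. Its arguments: {"type":"object","properties":{"commands":{"type":"array"}},"required":["commands"]}

```bash
mkdir -p pics; cat > h.py <<'E'
import cv2,numpy as np
from bench import telemetry,capture,order
def snap(n,f,crop=None,s=1):
    c=capture(n);im=c['image'][:,:,::-1].copy()
    np.savez('cal_'+n,K=c['K'],r=c['rvec'],t=c['tvec'])
    cv2.imwrite('pics/raw_'+f,im)
    if crop: u0,v0,u1,v1=crop; im=im[v0:v1,u0:u1]
    cv2.imwrite('pics/'+f,cv2.resize(im,None,fx=s,fy=s,interpolation=cv2.INTER_CUBIC))
def px(n,u,v,z):
    d=np.load('cal_'+n+'.npz');R=cv2.Rodrigues(d['r'])[0];C=-R.T@d['t'].ravel()
    r=R.T@np.linalg.inv(d['K'])@np.array([u,v,1.]);return C+r*(z-C[2])/r[2]
def proj(n,p):
    d=np.load('cal_'+n+'.npz');return cv2.projectPoints(np.array(p,float).reshape(-1,1,3),d['r'],d['t'],d['K'],None)[0].reshape(-1,2)
E
python3 - <<'E'
from h import *
snap('top','t0.png',None,1.5);snap('side','s0.png',None,1.5)
for n in('top','side'):
    d=np.load('cal_'+n+'.npz');R=cv2.Rodrigues(d['r'])[0];print(n,-R.T@d['t'].ravel(),d['K'][0,0],R[2])
s=telemetry.read_state();print(s['time_s'],s['ee_pos'],s['tcp_rot'],s['opening'])
E
```

```text
top [0.3661286  0.00181381 0.98818323] 362.15893843981485 [ 0.1873882  -0.0256918  -0.98194989]
side [0.40329766 0.77734777 0.63747628] 358.1585028824598 [ 0.13374481 -0.80252692 -0.58143174]
0.1 [0.20728958 0.61575923 0.40372423] [ 1.61618419e-01  9.86852643e-01 -1.14842861e-03 -1.71059828e-04] 0.09333632977226002
```

View pics/t0.png

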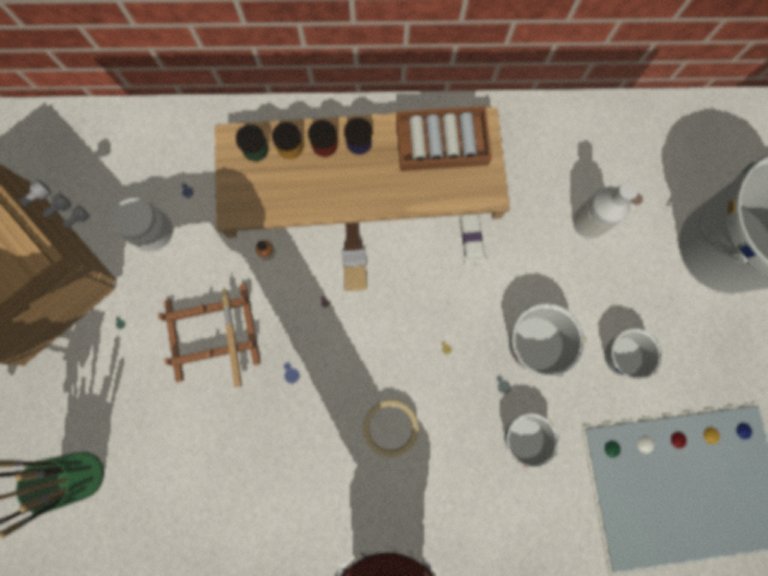

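View pics/s0.png

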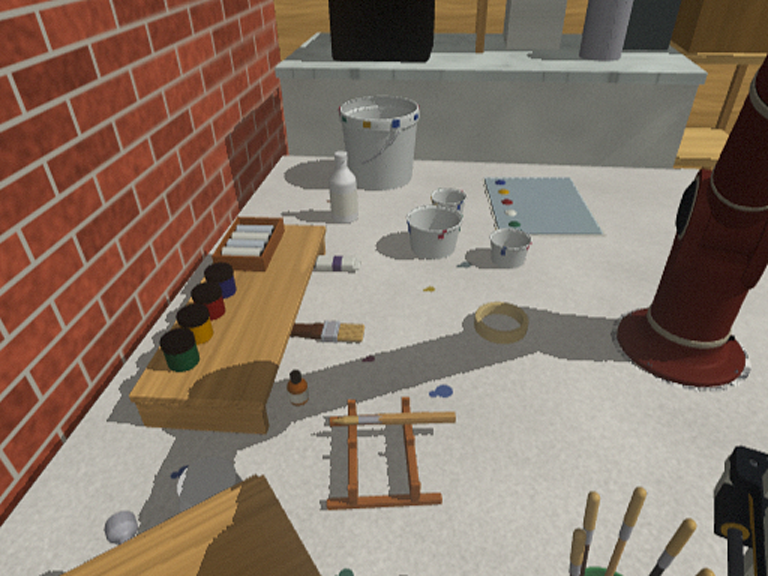

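```bash
python3 - <<'E'
from h import *
im=cv2.imread('pics/raw_t0.png')
a=cv2.resize(im[135:260,95:345],None,fx=3.2,fy=3.2,interpolation=cv2.INTER_CUBIC)
cv2.imwrite('pics/t0c.png',a)
P=lambda u,v,z,t:print(t,px('top',u/1.5,v/1.5,z).round(4))
P(355,290,.008,'tip');P(354,256,.008,'fer');P(352,228,.008,'handle')
for u,v in((514,330),(583,345),(551,306),(545,373)):P(u,v,.078,'tub')
for u,v in((612,353),(660,355),(507,440),(556,440)):P(u,v,.06,'small')
P(218,228,.07,'edgeL');P(508,211,.07,'edgeR');P(264,243,.058,'ink');P(148,220,.085,'jar');P(390,428,.02,'ring')
P(462,218,.02,'tube');P(481,258,.02,'tube')
E
```

```text
tip [0.5506 0.0419 0.008 ]
fer [0.6148 0.0428 0.008 ]
handle [0.6689 0.0457 0.008 ]
tub [ 0.4624 -0.2282  0.078 ]
tub [ 0.4341 -0.3432  0.078 ]
tub [ 0.5018 -0.2945  0.078 ]
tub [ 0.3893 -0.275   0.078 ]
small [ 0.4205 -0.3988  0.06  ]
small [ 0.4149 -0.4816  0.06  ]
small [ 0.2818 -0.2082  0.06  ]
small [ 0.2794 -0.2899  0.06  ]
edgeL [0.6547 0.2766 0.07  ]
edgeR [ 0.6754 -0.2344  0.07  ]
ink [0.6293 0.1987 0.058 ]
jar [0.6668 0.392  0.085 ]
ring [ 0.3041 -0.0154  0.02  ]
tube [ 0.6803 -0.1601  0.02  ]
tube [ 0.6028 -0.1911  0.02  ]
```

View pics/t0c.png

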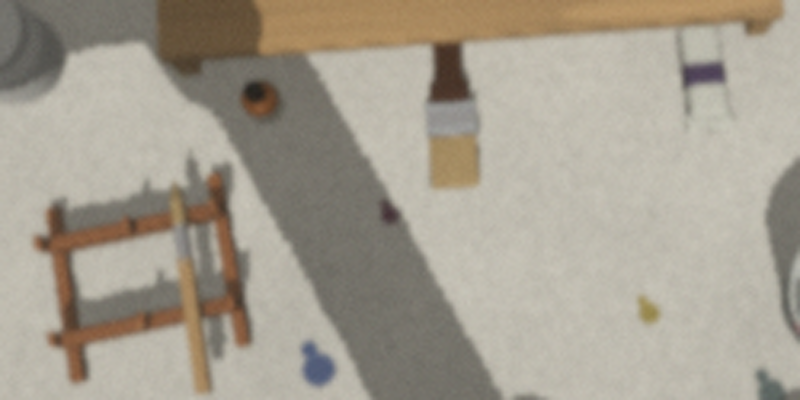

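```bash
python3 - <<'E'
from h import *
Q=lambda u,v,z:px('top',95+u/3.2,135+v/3.2,z)
tip,fer,han=Q(454,186,.012),Q(452,117,.016),Q(447,45,.016)
fb,ff=Q(452,99,.016),Q(452,135,.016)
print('tip',tip,'fer',fer,'han',han,'ferr ends',fb,ff)
d=fer-han;print('yaw',np.degrees(np.arctan2(d[1],d[0])), np.linalg.norm((tip-fer)[:2]),np.degrees(np.arctan2(*(tip-fer)[[1,0]])))
for n,p,z in(('bL',(57,238),.046),('bM',(132,226),.046),('bR',(218,208),.046),('fL',(62,338),.046),('fM',(146,320),.046),('fR',(232,303),.046),('LT',(55,208),.012),('LB',(78,380),.012),('RT',(215,175),.012),('RB',(243,345),.012)):print(n,Q(*p,z))
E
```

```text
tip [0.55042154 0.0411385  0.012     ] fer [0.61024194 0.04177665 0.016     ] han [0.67500347 0.04516898 0.016     ] ferr ends [0.62626356 0.04153758 0.016     ] [0.59431621 0.04201428 0.016     ]
yaw -177.0014727048382 0.059823804004811014 -179.3888058012941
bL [0.50857753 0.36285881 0.046     ]
bM [0.51698165 0.3026619  0.046     ]
bR [0.53021117 0.23322375 0.046     ]
fL [0.42761098 0.35497285 0.046     ]
fM [0.44023276 0.2886969  0.046     ]
fR [0.45211768 0.22021438 0.046     ]
LT [0.53942511 0.37881018 0.012     ]
LB [0.39507808 0.35300419 0.012     ]
RT [0.56478331 0.24477194 0.012     ]
RB [0.42011535 0.21828855 0.012     ]
```

apply_moves([
  {"jaw": 0.08,"tx": 0.03,"ty": -0.025,"tz": 0,"roll": 0.12},
  {"jaw": 0.08,"tx": 0.03,"ty": -0.025,"tz": 0,"roll": 0.12},
  {"jaw": 0.08,"tx": 0.03,"ty": -0.025,"tz": 0,"roll": 0.12},
  {"jaw": 0.08,"tx": 0.03,"ty": -0.025,"tz": 0,"roll": 0},
  {"jaw": 0.08,"tx": 0.03,"ty": -0.025,"tz": 0,"roll": 0},
])

```text
time_s: 0.52
ee_pos: [0.3586, 0.4895, 0.4042]
tcp_rot: [-0.018, 1.0, -0.0, -0.0]
contact_force: [0.4, 0.7, 0.0]
opening: 0.0801
finger_force: 0.0
```

apply_moves([
  {"jaw": 0.08,"tx": 0.02,"ty": -0.035,"tz": 0,"roll": 0},
  {"jaw": 0.08,"tx": 0.02,"ty": -0.035,"tz": 0,"roll": 0},
  {"jaw": 0.08,"tx": 0.02,"ty": -0.035,"tz": 0,"roll": 0},
  {"jaw": 0.08,"tx": 0.02,"ty": -0.035,"tz": 0,"roll": 0},
  {"jaw": 0.08,"tx": 0.02,"ty": -0.035,"tz": 0,"roll": 0},
])

```text
time_s: 0.93
ee_pos: [0.458, 0.314, 0.4044]
tcp_rot: [-0.018, 1.0, -0.0, -0.0]
contact_force: [0.2, -0.9, -0.3]
opening: 0.0796
finger_force: 0.0
```

apply_moves([
  {"jaw": 0.08,"tx": 0.02,"ty": -0.035,"tz": 0,"roll": 0},
  {"jaw": 0.08,"tx": 0.02,"ty": -0.035,"tz": 0,"roll": 0},
  {"jaw": 0.08,"tx": 0.02,"ty": -0.035,"tz": 0,"roll": 0},
  {"jaw": 0.08,"tx": 0.02,"ty": -0.035,"tz": 0,"roll": 0},
  {"jaw": 0.08,"tx": 0.02,"ty": -0.035,"tz": 0,"roll": 0},
])

```text
time_s: 1.35
ee_pos: [0.5579, 0.1391, 0.4045]
tcp_rot: [-0.018, 1.0, -0.0, -0.0]
contact_force: [0.4, 1.1, 0.3]
opening: 0.0803
finger_force: 0.0
```

apply_moves([
  {"jaw": 0.08,"tx": 0.02,"ty": -0.035,"tz": 0,"roll": 0},
  {"jaw": 0.08,"tx": 0.02,"ty": -0.035,"tz": 0,"roll": 0},
  {"jaw": 0.08,"tx": 0.01,"ty": -0.027,"tz": 0,"roll": 0},
  {"jaw": 0.08,"tx": 0,"ty": 0,"tz": -0.02,"roll": 0},
  {"jaw": 0.08,"tx": 0,"ty": 0,"tz": -0.02,"roll": 0},
])

```text
time_s: 1.77
ee_pos: [0.6084, 0.0404, 0.3648]
tcp_rot: [-0.015, 1.0, -0.001, 0.001]
contact_force: [-0.0, 0.4, -0.8]
opening: 0.0796
finger_force: 0.0
```

apply_moves([
  {"jaw": 0.08,"tx": 0,"ty": 0,"tz": -0.02,"roll": 0},
  {"jaw": 0.08,"tx": 0,"ty": 0,"tz": -0.02,"roll": 0},
  {"jaw": 0.08,"tx": 0,"ty": 0,"tz": -0.02,"roll": 0},
  {"jaw": 0.08,"tx": 0,"ty": 0,"tz": 0,"roll": 0},
  {"jaw": 0.08,"tx": 0,"ty": 0,"tz": 0,"roll": 0},
])

```text
time_s: 2.18
ee_pos: [0.6071, 0.0439, 0.3037]
tcp_rot: [-0.018, 1.0, -0.0, -0.002]
contact_force: [0.7, -0.4, 0.0]
opening: 0.0801
finger_force: 0.0
```

```bash
python3 - <<'E'
from h import *
snap('side','s1.png',(150,130,400,318),3.2)
E
```

```text
(no output)
```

View pics/s1.png

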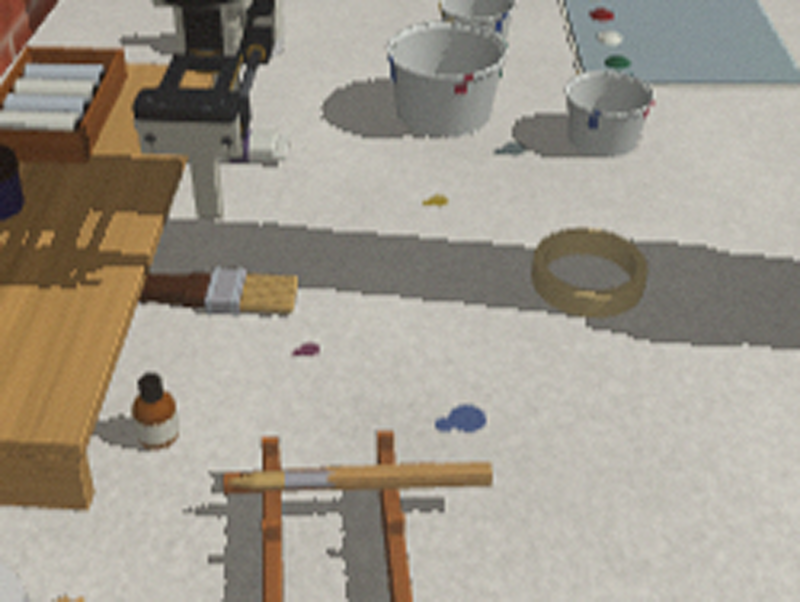

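apply_moves([
  {"jaw": 0.08,"tx": 0,"ty": 0,"tz": -0.025,"roll": 0},
  {"jaw": 0.08,"tx": 0,"ty": 0,"tz": -0.025,"roll": 0},
  {"jaw": 0.08,"tx": 0,"ty": 0,"tz": -0.025,"roll": 0},
  {"jaw": 0.08,"tx": 0,"ty": 0,"tz": -0.015,"roll": 0},
  {"jaw": 0.08,"tx": 0,"ty": 0,"tz": -0.01,"roll": 0},
])

```text
time_s: 2.65
ee_pos: [0.6076, 0.0441, 0.2045]
tcp_rot: [-0.018, 1.0, -0.0, 0.0]
contact_force: [-0.0, 0.1, -1.3]
opening: 0.08
finger_force: 0.0
```

apply_moves([
  {"jaw": 0.08,"tx": 0,"ty": 0,"tz": -0.01,"roll": 0},
  {"jaw": 0.08,"tx": 0,"ty": 0,"tz": -0.003,"roll": 0},
  {"jaw": 0.06,"tx": 0,"ty": 0,"tz": 0,"roll": 0},
  {"jaw": 0.04,"tx": 0,"ty": 0,"tz": 0,"roll": 0},
  {"jaw": 0.03,"tx": 0,"ty": 0,"tz": 0,"roll": 0},
])

```text
time_s: 3.07
ee_pos: [0.6079, 0.0441, 0.1929]
tcp_rot: [-0.018, 1.0, 0.0, 0.001]
contact_force: [-0.1, -1.1, 0.5]
opening: 0.0644
finger_force: 0.0
```

apply_moves([
  {"jaw": 0.02,"tx": 0,"ty": 0,"tz": 0,"roll": 0},
  {"jaw": 0.02,"tx": 0,"ty": 0,"tz": 0,"roll": 0},
  {"jaw": 0.02,"tx": 0,"ty": 0,"tz": 0,"roll": 0},
  {"jaw": 0.02,"tx": 0,"ty": 0,"tz": 0,"roll": 0},
  {"jaw": 0.02,"tx": 0,"ty": 0,"tz": 0,"roll": 0},
])

```text
time_s: 3.48
ee_pos: [0.6075, 0.0441, 0.1922]
tcp_rot: [-0.018, 1.0, 0.0, 0.0]
contact_force: [-0.4, -0.1, 3.8]
opening: 0.0435
finger_force: 29.9
```

apply_moves([
  {"jaw": 0.02,"tx": 0,"ty": 0,"tz": 0.004,"roll": 0},
  {"jaw": 0.02,"tx": -0.01,"ty": 0,"tz": 0,"roll": 0},
  {"jaw": 0.02,"tx": -0.015,"ty": 0,"tz": 0,"roll": 0},
  {"jaw": 0.02,"tx": -0.02,"ty": 0,"tz": 0,"roll": 0},
  {"jaw": 0.02,"tx": -0.02,"ty": 0,"tz": 0,"roll": 0},
])

```text
time_s: 3.9
ee_pos: [0.5417, 0.0439, 0.1957]
tcp_rot: [-0.018, 1.0, -0.0, 0.0]
contact_force: [-0.4, -0.1, -0.8]
opening: 0.0436
finger_force: 29.9
```

apply_moves([
  {"jaw": 0.02,"tx": -0.02,"ty": 0,"tz": 0,"roll": 0},
  {"jaw": 0.02,"tx": -0.02,"ty": 0,"tz": 0,"roll": 0},
  {"jaw": 0.02,"tx": -0.015,"ty": 0,"tz": 0,"roll": 0},
  {"jaw": 0.02,"tx": -0.01,"ty": 0,"tz": 0,"roll": 0},
  {"jaw": 0.02,"tx": 0,"ty": 0,"tz": -0.002,"roll": 0},
])

```text
time_s: 4.32
ee_pos: [0.4752, 0.0439, 0.1939]
tcp_rot: [-0.018, 1.0, -0.0, -0.002]
contact_force: [0.7, -0.1, -1.6]
opening: 0.0435
finger_force: 29.9
```

apply_moves([
  {"jaw": 0.02,"tx": 0,"ty": 0,"tz": -0.002,"roll": 0},
  {"jaw": 0.02,"tx": 0,"ty": 0,"tz": -0.001,"roll": 0},
  {"jaw": 0.05,"tx": 0,"ty": 0,"tz": 0,"roll": 0},
  {"jaw": 0.07,"tx": 0,"ty": 0,"tz": 0,"roll": 0},
  {"jaw": 0.07,"tx": 0,"ty": 0,"tz": 0,"roll": 0},
])

```text
time_s: 4.73
ee_pos: [0.4785, 0.044, 0.1907]
tcp_rot: [-0.018, 1.0, 0.0, 0.001]
contact_force: [0.3, 0.2, -0.1]
opening: 0.0583
finger_force: 0.0
```

apply_moves([
  {"jaw": 0.07,"tx": 0,"ty": 0,"tz": 0.01,"roll": 0},
  {"jaw": 0.07,"tx": 0,"ty": 0,"tz": 0.03,"roll": 0},
  {"jaw": 0.07,"tx": 0,"ty": 0,"tz": 0.04,"roll": 0},
  {"jaw": 0.07,"tx": 0.03,"ty": 0,"tz": 0.04,"roll": 0},
  {"jaw": 0.07,"tx": 0.03,"ty": 0,"tz": 0.03,"roll": 0},
])

```text
time_s: 5.15
ee_pos: [0.5311, 0.044, 0.3366]
tcp_rot: [-0.018, 1.0, -0.0, -0.0]
contact_force: [1.0, 0.8, -0.6]
opening: 0.0703
finger_force: 0.0
```

```bash
python3 - <<'E'
from h import *
snap('side','s2.png',(150,130,400,318),3.2)
E
```

```text
(no output)
```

View pics/s2.png

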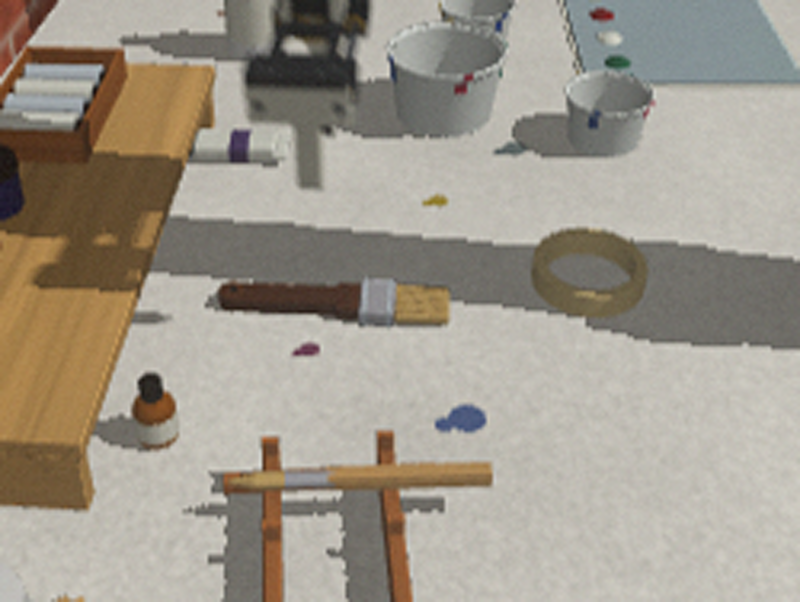

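```bash
python3 - <<'E'
from h import *
for u,v in((220,296),(290,299),(377,301),(449,305)):print(px('side',150+u/3.2,130+v/3.2,.01))
# tub rim points, side
for u,v in((388,48),(507,45),(447,24),(450,70)):print('tub',px('side',150+u/3.2,130+v/3.2,.078))
print(px('side',150+142/3.2,130+268/3.2,.07))
s=telemetry.read_state();print(s['ee_pos'],s['q'])
E
```

```text
[0.6125928  0.05747293 0.01      ]
[0.55298084 0.0542132  0.01      ]
[0.48004264 0.04800916 0.01      ]
[0.42005092 0.04590743 0.01      ]
tub [ 0.50374894 -0.27118738  0.078     ]
tub [ 0.38280417 -0.29025112  0.078     ]
tub [ 0.44676926 -0.33138756  0.078     ]
tub [ 0.43787946 -0.23153222  0.078     ]
[0.66166241 0.10020871 0.07      ]
[0.53942268 0.04398048 0.34292271] [-0.08385593  0.51492105 -0.05678531  1.82582241  0.04101031  0.7790482
  1.44319777]
```

apply_moves([
  {"jaw": 0.06,"tx": 0.022,"ty": 0.003,"tz": -0.03,"roll": 0.02},
  {"jaw": 0.06,"tx": 0.02,"ty": 0.003,"tz": -0.03,"roll": 0},
  {"jaw": 0.06,"tx": 0,"ty": 0,"tz": -0.03,"roll": 0},
  {"jaw": 0.06,"tx": 0,"ty": 0,"tz": -0.025,"roll": 0},
  {"jaw": 0.06,"tx": 0,"ty": 0,"tz": -0.017,"roll": 0},
])

```text
time_s: 5.62
ee_pos: [0.5734, 0.0499, 0.1991]
tcp_rot: [-0.028, 1.0, -0.0, -0.002]
contact_force: [-1.0, -0.2, -0.0]
opening: 0.0601
finger_force: 0.0
```

apply_moves([
  {"jaw": 0.06,"tx": 0,"ty": 0,"tz": -0.012,"roll": 0},
  {"jaw": 0.06,"tx": 0,"ty": 0,"tz": -0.008,"roll": 0},
  {"jaw": 0.04,"tx": 0,"ty": 0,"tz": 0,"roll": 0},
  {"jaw": 0.02,"tx": 0,"ty": 0,"tz": 0,"roll": 0},
  {"jaw": 0.01,"tx": 0,"ty": 0,"tz": 0,"roll": 0},
])

```text
time_s: 6.03
ee_pos: [0.575, 0.0502, 0.1864]
tcp_rot: [-0.027, 1.0, 0.0, 0.003]
contact_force: [-3.9, -0.6, 21.5]
opening: 0.0447
finger_force: 11.0
```

apply_moves([
  {"jaw": 0.01,"tx": 0,"ty": 0,"tz": 0,"roll": 0},
  {"jaw": 0.01,"tx": 0,"ty": 0,"tz": 0,"roll": 0},
  {"jaw": 0.01,"tx": 0,"ty": 0,"tz": 0,"roll": 0},
  {"jaw": 0.01,"tx": 0,"ty": 0,"tz": 0,"roll": 0},
  {"jaw": 0.01,"tx": 0,"ty": 0,"tz": 0,"roll": 0},
])

```text
time_s: 6.45
ee_pos: [0.5762, 0.0501, 0.1864]
tcp_rot: [-0.028, 1.0, 0.0, 0.005]
contact_force: [-1.6, -0.8, 20.4]
opening: 0.0237
finger_force: 38.8
```

apply_moves([
  {"jaw": 0.01,"tx": 0,"ty": 0,"tz": 0.01,"roll": 0},
  {"jaw": 0.01,"tx": 0,"ty": 0,"tz": 0.03,"roll": 0},
  {"jaw": 0.01,"tx": 0,"ty": 0,"tz": 0.04,"roll": 0},
  {"jaw": 0.01,"tx": 0,"ty": 0,"tz": 0.04,"roll": 0},
  {"jaw": 0.01,"tx": 0,"ty": 0,"tz": 0.03,"roll": 0},
])

```text
time_s: 6.87
ee_pos: [0.5741, 0.05, 0.3352]
tcp_rot: [-0.028, 1.0, 0.0, 0.002]
contact_force: [0.1, -1.0, -0.8]
opening: 0.0235
finger_force: 30.0
```

apply_moves([
  {"jaw": 0.01,"tx": 0,"ty": 0,"tz": 0,"roll": 0},
  {"jaw": 0.01,"tx": 0,"ty": 0,"tz": 0,"roll": 0},
  {"jaw": 0.01,"tx": 0,"ty": 0,"tz": 0,"roll": 0},
  {"jaw": 0.01,"tx": 0,"ty": 0,"tz": 0,"roll": 0},
  {"jaw": 0.01,"tx": 0,"ty": 0,"tz": 0,"roll": 0},
])

```text
time_s: 7.28
ee_pos: [0.5733, 0.0499, 0.3298]
tcp_rot: [-0.028, 1.0, -0.0, -0.002]
contact_force: [0.5, 0.4, -0.8]
opening: 0.0238
finger_force: 30.0
```

```bash
python3 - <<'E'
from h import *
snap('side','s3.png',(150,100,400,288),3.2)
E
```

```text
(no output)
```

View pics/s3.png

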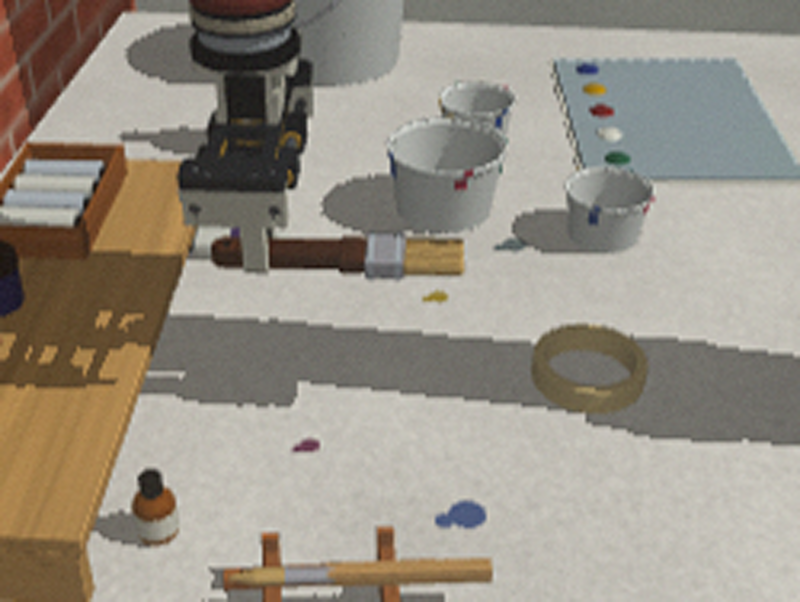

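apply_moves([
  {"jaw": 0.01,"tx": 0.02,"ty": 0,"tz": 0,"roll": 0},
  {"jaw": 0.01,"tx": 0.02,"ty": 0,"tz": 0,"roll": 0},
  {"jaw": 0.01,"tx": 0.02,"ty": 0,"tz": -0.01,"roll": 0},
  {"jaw": 0.01,"tx": 0.015,"ty": 0,"tz": -0.02,"roll": 0},
  {"jaw": 0.01,"tx": 0,"ty": 0,"tz": -0.02,"roll": 0},
])

```text
time_s: 7.75
ee_pos: [0.6515, 0.0498, 0.2803]
tcp_rot: [-0.027, 1.0, -0.0, 0.002]
contact_force: [-0.1, 0.5, -1.3]
opening: 0.0237
finger_force: 30.0
```

apply_moves([
  {"jaw": 0.01,"tx": 0,"ty": 0,"tz": -0.015,"roll": 0},
  {"jaw": 0.01,"tx": 0,"ty": 0,"tz": 0,"roll": 0},
  {"jaw": 0.01,"tx": 0,"ty": 0,"tz": 0,"roll": 0},
  {"jaw": 0.01,"tx": 0,"ty": 0,"tz": 0,"roll": 0},
  {"jaw": 0.01,"tx": 0,"ty": 0,"tz": 0,"roll": 0},
])

```text
time_s: 8.17
ee_pos: [0.6493, 0.0501, 0.2678]
tcp_rot: [-0.028, 1.0, 0.0, 0.001]
contact_force: [0.9, -0.1, 0.2]
opening: 0.0234
finger_force: 30.0
```

apply_moves([
  {"jaw": 0.01,"tx": 0,"ty": 0,"tz": -0.003,"roll": 0},
  {"jaw": 0.01,"tx": 0,"ty": 0,"tz": -0.003,"roll": 0},
  {"jaw": 0.01,"tx": 0,"ty": 0,"tz": -0.003,"roll": 0},
  {"jaw": 0.01,"tx": 0,"ty": 0,"tz": 0,"roll": 0},
  {"jaw": 0.01,"tx": 0,"ty": 0,"tz": 0,"roll": 0},
])

```text
time_s: 8.58
ee_pos: [0.6487, 0.05, 0.2573]
tcp_rot: [-0.028, 1.0, -0.0, -0.0]
contact_force: [0.3, 0.4, -0.6]
opening: 0.0237
finger_force: 30.0
```

apply_moves([
  {"jaw": 0.01,"tx": 0,"ty": 0,"tz": -0.002,"roll": 0},
  {"jaw": 0.01,"tx": 0,"ty": 0,"tz": -0.002,"roll": 0},
  {"jaw": 0.01,"tx": 0,"ty": 0,"tz": 0,"roll": 0},
  {"jaw": 0.01,"tx": 0,"ty": 0,"tz": 0,"roll": 0},
  {"jaw": 0.01,"tx": 0,"ty": 0,"tz": 0,"roll": 0},
])

```text
time_s: 9.0
ee_pos: [0.6489, 0.0501, 0.2554]
tcp_rot: [-0.028, 1.0, -0.0, 0.0]
contact_force: [-2.7, -0.1, 7.3]
opening: 0.0234
finger_force: 30.0
```

apply_moves([
  {"jaw": 0.01,"tx": 0,"ty": 0,"tz": -0.002,"roll": 0},
  {"jaw": 0.01,"tx": 0,"ty": 0,"tz": 0,"roll": 0},
  {"jaw": 0.01,"tx": 0,"ty": 0,"tz": 0,"roll": 0},
  {"jaw": 0.01,"tx": 0,"ty": 0,"tz": 0,"roll": 0},
  {"jaw": 0.01,"tx": 0,"ty": 0,"tz": 0,"roll": 0},
])

```text
time_s: 9.42
ee_pos: [0.6489, 0.0501, 0.2541]
tcp_rot: [-0.028, 1.0, -0.0, 0.001]
contact_force: [-3.9, -0.8, 10.2]
opening: 0.0236
finger_force: 30.0
```

```bash
python3 - <<'E'
from h import *
snap('side','s4.png',(150,100,400,288),3.2)
E
```

```text
(no output)
```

View pics/s4.png

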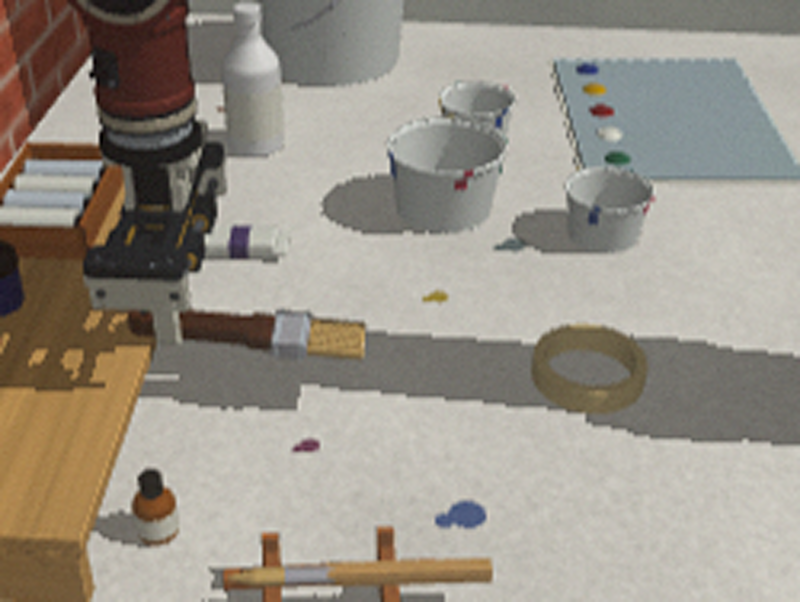

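```bash
cat > tilt.py <<'E'
from h import *
import sys
def hull(n,G,psi,th,a,b,w=.021,h=.005):
    x=np.array([np.cos(psi)*np.cos(th),np.sin(psi)*np.cos(th),-np.sin(th)]);y=np.array([-np.sin(psi),np.cos(psi),0]);z=np.cross(x,y)
    P=[G+x*s+y*i*w+z*j*h for s in(a,b) for i in(-1,1) for j in(-1,1)]
    return cv2.convexHull(proj(n,P).astype(np.float32))
def fit(n,psi,fn='m.png',gx=-.061,dz=.1784,ths=range(-5,92,2)):
    snap(n,fn);im=cv2.imread('pics/raw_'+fn)
    H=cv2.cvtColor(im,cv2.COLOR_BGR2HSV);m=((H[...,0]>8)&(H[...,0]<28)&(H[...,1]>75)&(H[...,2]>80)).astype(np.float32)
    e=np.array(telemetry.read_state()['ee_pos']);G=e-[0,0,dz];R=[]
    for off in np.arange(-.01,.011,.005):
      for t in ths:
        a=np.zeros(m.shape,np.uint8);b=a.copy()
        th=np.radians(t);cv2.fillConvexPoly(a,hull(n,G,psi,th,.053-gx+off,.1-gx+off).round().astype(int),1)
        b=cv2.dilate(a,np.ones((7,7)))-cv2.dilate(a,np.ones((3,3)))
        R.append((round(float(m[a>0].mean()-m[b>0].mean()),3),t,round(off,3)))
    R.sort(reverse=True);print(e.round(4),R[:4])
if __name__=='__main__':fit(sys.argv[1],float(sys.argv[2]))
E
python3 tilt.py side -3.09; python3 tilt.py top -3.09
```

```text
[0.6489 0.0501 0.254 ] [(0.722, 3, np.float64(-0.005)), (0.714, 3, np.float64(0.0)), (0.708, 5, np.float64(-0.005)), (0.686, 7, np.float64(0.0))]
[0.6489 0.0501 0.2541] [(0.0, 91, np.float64(0.01)), (0.0, 91, np.float64(0.005)), (0.0, 91, np.float64(0.0)), (0.0, 91, np.float64(-0.005))]
```

apply_moves([
  {"jaw": 0.01,"tx": 0,"ty": 0,"tz": -0.001,"roll": 0},
  {"jaw": 0.01,"tx": 0,"ty": 0,"tz": -0.001,"roll": 0},
  {"jaw": 0.01,"tx": 0,"ty": 0,"tz": -0.001,"roll": 0},
  {"jaw": 0.01,"tx": 0,"ty": 0,"tz": 0,"roll": 0},
  {"jaw": 0.01,"tx": 0,"ty": 0,"tz": 0,"roll": 0},
])

```text
time_s: 9.98
ee_pos: [0.6489, 0.0501, 0.2515]
tcp_rot: [-0.028, 1.0, 0.0, 0.001]
contact_force: [-4.5, -0.4, 12.2]
opening: 0.0237
finger_force: 30.0
```

```bash
python3 tilt.py side -3.09
```

```text
[0.6489 0.0501 0.2515] [(0.746, 9, np.float64(-0.005)), (0.744, 7, np.float64(-0.005)), (0.727, 7, np.float64(0.0)), (0.723, 9, np.float64(0.0))]
```

apply_moves([
  {"jaw": 0.01,"tx": 0,"ty": 0,"tz": -0.002,"roll": 0},
  {"jaw": 0.01,"tx": 0,"ty": 0,"tz": -0.001,"roll": 0},
  {"jaw": 0.01,"tx": 0,"ty": 0,"tz": -0.001,"roll": 0},
  {"jaw": 0.01,"tx": 0,"ty": 0,"tz": 0,"roll": 0},
  {"jaw": 0.01,"tx": 0,"ty": 0,"tz": 0,"roll": 0},
])

```text
time_s: 10.45
ee_pos: [0.6491, 0.0501, 0.2476]
tcp_rot: [-0.028, 1.0, 0.0, 0.001]
contact_force: [-4.5, -1.0, 11.9]
opening: 0.0239
finger_force: 30.0
```

```bash
python3 tilt.py side -3.09
```

```text
[0.6491 0.0501 0.2476] [(0.746, 13, np.float64(0.0)), (0.72, 15, np.float64(0.0)), (0.713, 15, np.float64(-0.005)), (0.698, 13, np.float64(-0.005))]
```

apply_moves([
  {"jaw": 0.01,"tx": 0,"ty": 0,"tz": -0.001,"roll": 0},
  {"jaw": 0.01,"tx": 0,"ty": 0,"tz": -0.001,"roll": 0},
  {"jaw": 0.01,"tx": 0,"ty": 0,"tz": -0.001,"roll": 0},
  {"jaw": 0.01,"tx": 0,"ty": 0,"tz": 0,"roll": 0},
  {"jaw": 0.01,"tx": 0,"ty": 0,"tz": 0,"roll": 0},
])

```text
time_s: 10.92
ee_pos: [0.6493, 0.0501, 0.2448]
tcp_rot: [-0.028, 1.0, 0.0, 0.001]
contact_force: [-4.3, -0.2, 13.2]
opening: 0.0239
finger_force: 30.0
```

```bash
python3 tilt.py side -3.09
```

```text
[0.6493 0.0501 0.2448] [(0.713, 19, np.float64(0.0)), (0.708, 17, np.float64(0.0)), (0.689, 19, np.float64(-0.005)), (0.682, 15, np.float64(-0.005))]
```

apply_moves([
  {"jaw": 0.01,"tx": 0,"ty": 0,"tz": 0.02,"roll": 0},
  {"jaw": 0.01,"tx": 0,"ty": 0,"tz": 0.03,"roll": 0},
  {"jaw": 0.01,"tx": -0.035,"ty": 0,"tz": 0,"roll": 0},
  {"jaw": 0.01,"tx": -0.035,"ty": 0,"tz": 0,"roll": 0},
  {"jaw": 0.01,"tx": -0.035,"ty": 0,"tz": 0,"roll": 0},
])

```text
time_s: 11.38
ee_pos: [0.5429, 0.05, 0.2922]
tcp_rot: [-0.027, 1.0, 0.0, 0.001]
contact_force: [0.6, 0.4, -0.8]
opening: 0.0237
finger_force: 30.0
```

apply_moves([
  {"jaw": 0.01,"tx": -0.035,"ty": 0,"tz": 0,"roll": -0.12},
  {"jaw": 0.01,"tx": -0.02,"ty": 0,"tz": 0,"roll": -0.12},
  {"jaw": 0.01,"tx": 0,"ty": 0,"tz": 0,"roll": -0.12},
  {"jaw": 0.01,"tx": 0,"ty": 0,"tz": 0,"roll": -0.12},
  {"jaw": 0.01,"tx": 0,"ty": 0,"tz": 0,"roll": -0.12},
])

```text
time_s: 11.8
ee_pos: [0.4886, 0.0501, 0.292]
tcp_rot: [0.272, 0.962, 0.0, 0.0]
contact_force: [1.0, -0.9, -0.6]
opening: 0.0238
finger_force: 30.0
```

apply_moves([
  {"jaw": 0.01,"tx": 0,"ty": 0,"tz": 0,"roll": -0.12},
  {"jaw": 0.01,"tx": 0,"ty": 0,"tz": 0,"roll": -0.12},
  {"jaw": 0.01,"tx": 0,"ty": 0,"tz": 0,"roll": -0.12},
  {"jaw": 0.01,"tx": 0,"ty": 0,"tz": 0,"roll": -0.12},
  {"jaw": 0.01,"tx": 0,"ty": 0,"tz": 0,"roll": -0.12},
])

```text
time_s: 12.22
ee_pos: [0.489, 0.0501, 0.2918]
tcp_rot: [0.544, 0.839, 0.0, 0.0]
contact_force: [0.5, -0.1, -0.0]
opening: 0.0235
finger_force: 30.0
```

apply_moves([
  {"jaw": 0.01,"tx": 0,"ty": 0,"tz": 0,"roll": -0.12},
  {"jaw": 0.01,"tx": 0,"ty": 0,"tz": 0,"roll": -0.12},
  {"jaw": 0.01,"tx": 0,"ty": 0,"tz": 0,"roll": -0.12},
  {"jaw": 0.01,"tx": 0,"ty": 0,"tz": 0,"roll": -0.12},
  {"jaw": 0.01,"tx": 0,"ty": 0,"tz": 0,"roll": -0.12},
])

```text
time_s: 12.63
ee_pos: [0.4889, 0.0502, 0.2917]
tcp_rot: [0.768, 0.641, 0.0, -0.0]
contact_force: [-0.8, 0.4, -1.7]
opening: 0.0238
finger_force: 30.0
```

apply_moves([
  {"jaw": 0.01,"tx": 0,"ty": 0,"tz": 0,"roll": -0.12},
  {"jaw": 0.01,"tx": 0,"ty": 0,"tz": 0,"roll": -0.12},
  {"jaw": 0.01,"tx": 0,"ty": 0,"tz": 0,"roll": -0.12},
  {"jaw": 0.01,"tx": 0,"ty": 0,"tz": 0,"roll": -0.12},
  {"jaw": 0.01,"tx": 0,"ty": 0,"tz": 0,"roll": -0.12},
])

```text
time_s: 13.05
ee_pos: [0.4889, 0.0503, 0.2917]
tcp_rot: [0.923, 0.386, 0.0, -0.0]
contact_force: [-0.4, -0.3, -1.5]
opening: 0.0236
finger_force: 30.0
```

apply_moves([
  {"jaw": 0.01,"tx": 0,"ty": 0,"tz": 0,"roll": -0.12},
  {"jaw": 0.01,"tx": 0,"ty": 0,"tz": 0,"roll": -0.12},
  {"jaw": 0.01,"tx": 0,"ty": 0,"tz": 0,"roll": -0.12},
  {"jaw": 0.01,"tx": 0,"ty": 0,"tz": 0,"roll": -0.12},
  {"jaw": 0.01,"tx": 0,"ty": 0,"tz": 0,"roll": -0.12},
])

```text
time_s: 13.47
ee_pos: [0.489, 0.0504, 0.2916]
tcp_rot: [0.995, 0.096, 0.0, -0.0]
contact_force: [-0.5, 0.0, -0.6]
opening: 0.0235
finger_force: 30.0
```

apply_moves([
  {"jaw": 0.01,"tx": 0,"ty": 0,"tz": 0,"roll": -0.12},
  {"jaw": 0.01,"tx": 0,"ty": 0,"tz": 0,"roll": -0.12},
  {"jaw": 0.01,"tx": 0,"ty": 0,"tz": 0,"roll": 0},
  {"jaw": 0.01,"tx": 0,"ty": 0,"tz": 0,"roll": 0},
  {"jaw": 0.01,"tx": 0,"ty": 0,"tz": 0,"roll": 0},
])

```text
time_s: 13.88
ee_pos: [0.4889, 0.0502, 0.2915]
tcp_rot: [1.0, -0.02, 0.0, -0.0]
contact_force: [0.2, 0.6, -0.7]
opening: 0.024
finger_force: 30.0
```

```bash
python3 - <<'E'
from tilt import *
fit('side',-.04);s=telemetry.read_state();print(s['tcp_rot'],s['q'][6])
E
```

```text
[0.4889 0.0501 0.2916] [(0.586, 19, np.float64(0.005)), (0.583, 17, np.float64(0.005)), (0.572, 17, np.float64(0.0)), (0.565, 19, np.float64(0.0))]
[ 9.99791669e-01 -2.04095202e-02  2.08037710e-05 -2.63400633e-04] -0.9724031452180122
```

apply_moves([
  {"jaw": 0.01,"tx": 0.01,"ty": 0,"tz": -0.004,"roll": 0},
  {"jaw": 0.01,"tx": 0.008,"ty": 0,"tz": 0,"roll": 0},
  {"jaw": 0.01,"tx": 0.006,"ty": 0,"tz": 0,"roll": 0},
  {"jaw": 0.01,"tx": 0,"ty": 0,"tz": 0,"roll": 0},
  {"jaw": 0.01,"tx": 0,"ty": 0,"tz": 0,"roll": 0},
])

```text
time_s: 14.35
ee_pos: [0.5127, 0.0499, 0.2869]
tcp_rot: [1.0, -0.021, -0.001, -0.0]
contact_force: [-1.6, -0.1, -1.8]
opening: 0.0239
finger_force: 30.0
```

apply_moves([
  {"jaw": 0.01,"tx": 0.0035,"ty": 0,"tz": 0.008,"roll": 0},
  {"jaw": 0.01,"tx": 0.0035,"ty": 0,"tz": 0.008,"roll": 0},
  {"jaw": 0.01,"tx": 0,"ty": 0,"tz": 0,"roll": 0},
  {"jaw": 0.01,"tx": 0,"ty": 0,"tz": 0,"roll": 0},
  {"jaw": 0.01,"tx": 0,"ty": 0,"tz": 0,"roll": 0},
])

```text
time_s: 14.77
ee_pos: [0.5196, 0.0498, 0.304]
tcp_rot: [1.0, -0.022, 0.0, -0.0]
contact_force: [-3.5, 0.4, 0.3]
opening: 0.0237
finger_force: 30.0
```

```bash
python3 tilt.py side -.04
```

```text
[0.5196 0.0499 0.3038] [(0.434, 23, np.float64(0.005)), (0.414, 25, np.float64(0.01)), (0.414, 23, np.float64(0.01)), (0.392, 23, np.float64(0.0))]
```

apply_moves([
  {"jaw": 0.01,"tx": 0.0045,"ty": 0,"tz": 0.0085,"roll": 0},
  {"jaw": 0.01,"tx": 0.0045,"ty": 0,"tz": 0.0085,"roll": 0},
  {"jaw": 0.01,"tx": 0.0055,"ty": 0,"tz": 0.008,"roll": 0},
  {"jaw": 0.01,"tx": 0.0055,"ty": 0,"tz": 0.008,"roll": 0},
  {"jaw": 0.01,"tx": 0,"ty": 0,"tz": 0,"roll": 0},
])

```text
time_s: 15.23
ee_pos: [0.5417, 0.0497, 0.3389]
tcp_rot: [1.0, -0.021, 0.003, 0.0]
contact_force: [-2.4, 0.5, -0.9]
opening: 0.0238
finger_force: 30.0
```

```bash
python3 tilt.py side -.04
```

```text
[0.5414 0.0499 0.3381] [(0.375, 37, np.float64(0.01)), (0.344, 39, np.float64(0.01)), (0.335, 37, np.float64(0.005)), (0.319, 37, np.float64(0.0))]
```

apply_moves([
  {"jaw": 0.01,"tx": 0.0065,"ty": 0,"tz": 0.0075,"roll": 0},
  {"jaw": 0.01,"tx": 0.0065,"ty": 0,"tz": 0.0075,"roll": 0},
  {"jaw": 0.01,"tx": 0.0075,"ty": 0,"tz": 0.0065,"roll": 0},
  {"jaw": 0.01,"tx": 0.0075,"ty": 0,"tz": 0.0065,"roll": 0},
  {"jaw": 0.01,"tx": 0,"ty": 0,"tz": 0,"roll": 0},
])

```text
time_s: 15.7
ee_pos: [0.57, 0.0502, 0.366]
tcp_rot: [1.0, -0.021, 0.004, 0.0]
contact_force: [0.3, 0.3, -0.3]
opening: 0.0238
finger_force: 30.0
```

apply_moves([
  {"jaw": 0.01,"tx": 0.008,"ty": 0,"tz": 0.0055,"roll": 0},
  {"jaw": 0.01,"tx": 0.008,"ty": 0,"tz": 0.0055,"roll": 0},
  {"jaw": 0.01,"tx": 0.009,"ty": 0,"tz": 0.005,"roll": 0},
  {"jaw": 0.01,"tx": 0,"ty": 0,"tz": 0,"roll": 0},
  {"jaw": 0.01,"tx": 0,"ty": 0,"tz": 0,"roll": 0},
])

```text
time_s: 16.12
ee_pos: [0.5932, 0.0502, 0.3805]
tcp_rot: [1.0, -0.021, 0.001, -0.0]
contact_force: [0.1, -0.9, -1.9]
opening: 0.0236
finger_force: 30.0
```

```bash
python3 tilt.py side -.04; python3 -c "
import cv2;im=cv2.imread('pics/raw_m.png');cv2.imwrite('pics/m8.png',cv2.resize(im[60:248,150:400],None,fx=3.2,fy=3.2))"
```

```text
[0.5928 0.0502 0.3802] [(0.507, 59, np.float64(-0.01)), (0.476, 59, np.float64(-0.005)), (0.46, 59, np.float64(0.0)), (0.452, 59, np.float64(0.005))]
```

View pics/m8.png

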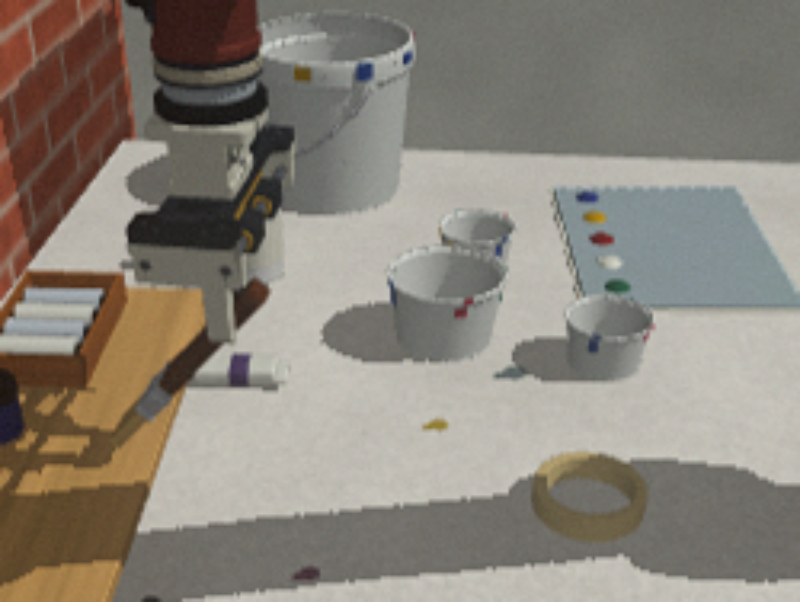

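apply_moves([
  {"jaw": 0.01,"tx": 0,"ty": 0,"tz": 0.02,"roll": 0},
  {"jaw": 0.01,"tx": -0.03,"ty": 0,"tz": 0.01,"roll": 0},
  {"jaw": 0.01,"tx": -0.035,"ty": 0,"tz": 0,"roll": -0.12},
  {"jaw": 0.01,"tx": -0.035,"ty": 0,"tz": 0,"roll": -0.12},
  {"jaw": 0.01,"tx": -0.03,"ty": 0,"tz": 0,"roll": -0.12},
])

```text
time_s: 16.58
ee_pos: [0.4602, 0.0496, 0.4101]
tcp_rot: [0.979, -0.204, -0.001, -0.001]
contact_force: [0.2, 0.6, -0.4]
opening: 0.0238
finger_force: 30.0
```

apply_moves([
  {"jaw": 0.01,"tx": -0.01,"ty": -0.02,"tz": 0,"roll": -0.12},
  {"jaw": 0.01,"tx": 0,"ty": -0.02,"tz": 0,"roll": -0.12},
  {"jaw": 0.01,"tx": 0,"ty": -0.02,"tz": 0,"roll": -0.12},
  {"jaw": 0.01,"tx": 0,"ty": -0.02,"tz": 0,"roll": -0.12},
  {"jaw": 0.01,"tx": 0,"ty": -0.02,"tz": 0,"roll": -0.12},
])

```text
time_s: 17.0
ee_pos: [0.4522, -0.0505, 0.4102]
tcp_rot: [0.875, -0.483, -0.0, -0.0]
contact_force: [0.5, -0.3, -0.3]
opening: 0.0235
finger_force: 30.0
```

apply_moves([
  {"jaw": 0.01,"tx": 0,"ty": -0.02,"tz": 0,"roll": -0.12},
  {"jaw": 0.01,"tx": 0,"ty": -0.02,"tz": 0,"roll": -0.12},
  {"jaw": 0.01,"tx": 0,"ty": -0.02,"tz": 0,"roll": -0.12},
  {"jaw": 0.01,"tx": 0,"ty": -0.01,"tz": 0,"roll": -0.12},
  {"jaw": 0.01,"tx": 0,"ty": 0,"tz": 0,"roll": -0.12},
])

```text
time_s: 17.42
ee_pos: [0.4518, -0.1224, 0.4107]
tcp_rot: [-0.692, 0.722, -0.001, -0.0]
contact_force: [0.2, 0.3, -0.7]
opening: 0.0239
finger_force: 30.0
```

apply_moves([
  {"jaw": 0.01,"tx": 0,"ty": 0,"tz": 0,"roll": 0},
  {"jaw": 0.01,"tx": 0,"ty": 0,"tz": 0,"roll": 0},
  {"jaw": 0.01,"tx": 0,"ty": 0,"tz": 0,"roll": 0},
  {"jaw": 0.01,"tx": 0,"ty": 0,"tz": 0,"roll": 0},
  {"jaw": 0.01,"tx": 0,"ty": 0,"tz": 0,"roll": 0},
])

```text
time_s: 17.83
ee_pos: [0.4529, -0.1195, 0.4105]
tcp_rot: [-0.696, 0.718, 0.0, 0.0]
contact_force: [-0.5, -0.2, -1.1]
opening: 0.0242
finger_force: 30.0
```

```bash
cat > b.py <<'E'
from tilt import *
s=telemetry.read_state();r=s['tcp_rot'];psi=2*np.arctan2(r[1],r[0])  # tool x dir
print('toolx',psi,s['q'][6],s['ee_pos'])
E
python3 b.py; python3 - <<'E'
from tilt import *
fit('top',-1.6);fit('side',-1.6,'m2.png')
E
```

```text
toolx 4.682195516526397 -2.1794622167062605 [ 0.45290486 -0.11950599  0.41045642]
[ 0.4529 -0.1196  0.4105] [(0.004, 15, np.float64(0.0)), (0.004, -3, np.float64(0.01)), (0.004, -3, np.float64(0.005)), (0.004, -3, np.float64(0.0))]
[ 0.4529 -0.1197  0.4105] [(0.265, 47, np.float64(0.005)), (0.265, 45, np.float64(0.01)), (0.256, 45, np.float64(0.005)), (0.252, 47, np.float64(0.01))]
```

apply_moves([
  {"jaw": 0.01,"tx": -0.004,"ty": -0.018,"tz": 0,"roll": 0},
  {"jaw": 0.01,"tx": 0,"ty": -0.02,"tz": -0.005,"roll": 0},
  {"jaw": 0.01,"tx": 0,"ty": -0.01,"tz": -0.01,"roll": 0},
  {"jaw": 0.01,"tx": 0,"ty": 0,"tz": -0.005,"roll": 0},
  {"jaw": 0.01,"tx": 0,"ty": 0,"tz": 0,"roll": 0},
])

```text
time_s: 18.35
ee_pos: [0.4486, -0.1677, 0.3896]
tcp_rot: [-0.695, 0.719, 0.001, -0.0]
contact_force: [-0.1, 0.6, -1.2]
opening: 0.0237
finger_force: 30.0
```

```bash
python3 - <<'E'
from tilt import *
fit('side',-1.6,'m3.png');snap('top','m4.png')
a=cv2.imread('pics/raw_m3.png')[80:200,220:350];b=cv2.imread('pics/raw_m4.png')[150:280,270:410]
f=lambda i:cv2.resize(i,(400,int(400*i.shape[0]/i.shape[1])),interpolation=cv2.INTER_CUBIC)[:369]
cv2.imwrite('pics/m5.png',np.hstack([f(a),f(b)]))
E
python3 b.py
```

```text
[ 0.4489 -0.1673  0.39  ] [(0.238, 49, np.float64(0.01)), (0.238, 49, np.float64(0.0)), (0.235, 47, np.float64(0.01)), (0.235, 47, np.float64(0.005))]
toolx 4.681260241564898 -2.074306989242639 [ 0.44908375 -0.16718128  0.39031699]
```

View pics/m5.png

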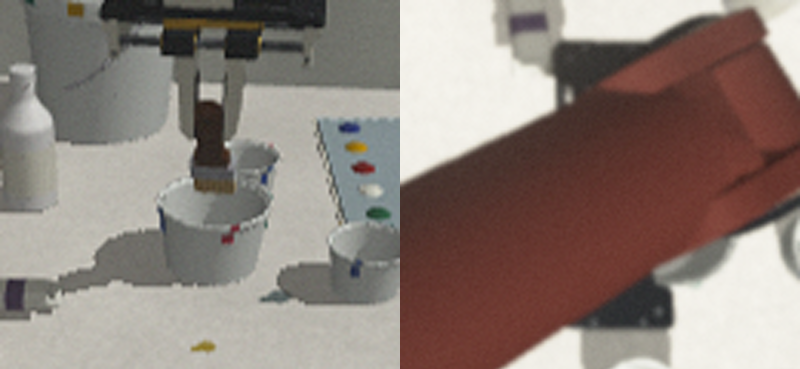

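```bash
python3 - <<'E'
from tilt import *
G=np.array([.4489,-.1673,.39-.1784])
for t in(36,40,44,48,52):
    th=np.radians(t);x=np.array([np.cos(-1.6)*np.cos(th),np.sin(-1.6)*np.cos(th),-np.sin(th)])
    p=[G+x*s for s in(-.034,.086,.114,.161)];print(t,proj('side',p).round(1).tolist(),p[3])
print(proj('side',[.446,-.284,.078]))
E
```

```text
36 [[286.7, 118.5], [288.9, 127.0], [289.4, 128.7], [290.1, 131.5]] [ 0.44509671 -0.2974962   0.11696657]
40 [[286.8, 117.6], [288.7, 129.0], [289.1, 131.3], [289.8, 134.9]] [ 0.44529873 -0.29058057  0.10811119]
44 [[286.8, 116.8], [288.6, 130.9], [288.9, 133.7], [289.5, 138.2]] [ 0.4455183  -0.28306433  0.09976   ]
48 [[286.9, 116.0], [288.4, 132.7], [288.7, 136.1], [289.1, 141.5]] [ 0.44575433 -0.27498409  0.09195368]
52 [[287.0, 115.2], [288.2, 134.5], [288.4, 138.5], [288.8, 144.7]] [ 0.4460057  -0.26637923  0.08473027]
[[289.06799961 144.02478403]]
```

apply_moves([
  {"jaw": 0.01,"tx": 0,"ty": -0.015,"tz": 0,"roll": 0},
  {"jaw": 0.01,"tx": 0,"ty": -0.015,"tz": 0,"roll": 0},
  {"jaw": 0.01,"tx": 0,"ty": 0,"tz": -0.01,"roll": 0},
  {"jaw": 0.01,"tx": 0,"ty": 0,"tz": -0.01,"roll": 0},
  {"jaw": 0.01,"tx": 0,"ty": 0,"tz": -0.01,"roll": 0},
])

```text
time_s: 18.87
ee_pos: [0.449, -0.1966, 0.3592]
tcp_rot: [-0.696, 0.718, 0.001, 0.0]
contact_force: [-0.7, -0.5, -0.7]
opening: 0.0236
finger_force: 30.0
```

apply_moves([
  {"jaw": 0.01,"tx": 0,"ty": 0,"tz": -0.01,"roll": 0},
  {"jaw": 0.01,"tx": 0,"ty": 0,"tz": -0.01,"roll": 0},
  {"jaw": 0.01,"tx": 0,"ty": 0,"tz": -0.01,"roll": 0},
  {"jaw": 0.01,"tx": 0,"ty": 0,"tz": -0.007,"roll": 0},
  {"jaw": 0.01,"tx": 0,"ty": 0,"tz": 0,"roll": 0},
])

```text
time_s: 19.28
ee_pos: [0.4486, -0.1974, 0.3218]
tcp_rot: [-0.696, 0.718, 0.002, -0.0]
contact_force: [-1.0, 1.0, -0.4]
opening: 0.0237
finger_force: 30.0
```

```bash
python3 - <<'E'
from tilt import *
snap('side','m6.png')
H=cv2.cvtColor(cv2.imread('pics/raw_m6.png'),cv2.COLOR_BGR2HSV)
# colours down the brush centreline and tub rim columns
for v in range(122,166,2):print(v,[H[v,u].tolist() for u in(282,288,290,296)])
e=np.array(telemetry.read_state()['ee_pos']);G=e-[0,0,.1784]
for t in(44,48,52):
    th=np.radians(t);x=np.array([np.cos(-1.6)*np.cos(th),np.sin(-1.6)*np.cos(th),-np.sin(th)])
    print(t,[G+x*s for s in(.086,.114,.161)],proj('side',[G+x*s for s in(-.034,.086,.114,.161)]).round(1).tolist())
E
```

```text
122 [[23, 32, 105], [20, 17, 182], [20, 17, 182], [27, 25, 103]]
124 [[24, 34, 106], [19, 15, 182], [23, 18, 183], [27, 22, 103]]
126 [[30, 26, 100], [26, 11, 184], [30, 11, 183], [30, 27, 105]]
128 [[27, 27, 103], [40, 8, 183], [40, 8, 182], [24, 25, 104]]
130 [[25, 29, 106], [38, 13, 155], [35, 10, 159], [27, 24, 108]]
132 [[26, 33, 108], [11, 90, 54], [12, 80, 48], [33, 22, 104]]
134 [[24, 23, 109], [14, 111, 55], [9, 73, 49], [23, 32, 104]]
136 [[22, 26, 107], [6, 78, 46], [7, 68, 49], [30, 16, 109]]
138 [[25, 31, 107], [16, 94, 46], [7, 51, 45], [28, 25, 132]]
140 [[35, 27, 104], [24, 54, 47], [15, 76, 47], [37, 18, 129]]
142 [[26, 14, 142], [10, 78, 49], [9, 70, 51], [23, 9, 112]]
144 [[53, 13, 162], [15, 55, 46], [13, 59, 52], [68, 9, 111]]
146 [[150, 5, 101], [15, 61, 50], [18, 61, 50], [50, 7, 111]]
148 [[110, 8, 96], [17, 89, 46], [14, 61, 46], [80, 7, 116]]
150 [[90, 7, 74], [140, 9, 84], [150, 13, 77], [60, 11, 112]]
152 [[75, 15, 99], [24, 16, 78], [15, 7, 77], [54, 11, 114]]
154 [[48, 12, 110], [30, 18, 129], [19, 23, 123], [176, 172, 113]]
156 [[40, 14, 109], [45, 14, 
[... 228 characters left out ...]
 [[36, 12, 109], [25, 14, 111], [30, 11, 116], [47, 17, 135]]
44 [array([ 0.44695549, -0.25959983,  0.08455284]), array([ 0.44636737, -0.27973276,  0.0651024 ]), array([ 0.44538016, -0.31352731,  0.03245346])] [[286.8, 134.2], [288.4, 145.7], [288.7, 148.1], [289.3, 151.8]]
48 [array([ 0.44708158, -0.25528368,  0.080383  ]), array([ 0.4465345 , -0.27401135,  0.05957495]), array([ 0.4456162 , -0.30544708,  0.02464714])] [[286.8, 133.4], [288.2, 147.5], [288.5, 150.4], [289.0, 155.0]]
52 [array([ 0.44721585, -0.2506873 ,  0.07652453]), array([ 0.44671249, -0.26791847,  0.05446023]), array([ 0.44586757, -0.29684222,  0.01742372])] [[286.9, 132.7], [288.0, 149.2], [288.3, 152.7], [288.6, 158.0]]
```

apply_moves([
  {"jaw": 0.01,"tx": 0,"ty": 0,"tz": 0,"roll": 0},
  {"jaw": 0.01,"tx": 0,"ty": 0,"tz": 0,"roll": 0},
  {"jaw": 0.01,"tx": 0,"ty": 0,"tz": 0,"roll": 0},
  {"jaw": 0.01,"tx": 0,"ty": 0,"tz": 0,"roll": 0},
  {"jaw": 0.01,"tx": 0,"ty": 0,"tz": 0,"roll": 0},
])

```text
time_s: 19.75
ee_pos: [0.4489, -0.1981, 0.3238]
tcp_rot: [-0.696, 0.718, -0.0, 0.0]
contact_force: [-1.4, -1.0, -1.0]
opening: 0.0236
finger_force: 30.0
```

apply_moves([
  {"jaw": 0.01,"tx": 0,"ty": 0,"tz": 0,"roll": 0},
  {"jaw": 0.01,"tx": 0,"ty": 0,"tz": 0,"roll": 0},
  {"jaw": 0.01,"tx": 0,"ty": 0,"tz": 0,"roll": 0},
  {"jaw": 0.01,"tx": 0,"ty": 0,"tz": 0,"roll": 0},
  {"jaw": 0.01,"tx": 0,"ty": 0,"tz": 0,"roll": 0},
])

```text
time_s: 20.17
ee_pos: [0.4489, -0.198, 0.3235]
tcp_rot: [-0.696, 0.718, -0.0, 0.0]
contact_force: [0.7, 0.2, -0.9]
opening: 0.0239
finger_force: 30.0
```

apply_moves([
  {"jaw": 0.01,"tx": 0,"ty": 0,"tz": 0,"roll": 0},
  {"jaw": 0.01,"tx": 0,"ty": 0,"tz": 0,"roll": 0},
  {"jaw": 0.01,"tx": 0,"ty": 0,"tz": 0,"roll": 0},
  {"jaw": 0.01,"tx": 0,"ty": 0,"tz": 0,"roll": 0},
  {"jaw": 0.01,"tx": 0,"ty": 0,"tz": 0,"roll": 0},
])

```text
time_s: 20.58
ee_pos: [0.4489, -0.198, 0.3235]
tcp_rot: [-0.696, 0.718, -0.0, -0.0]
contact_force: [0.0, 0.4, -0.9]
opening: 0.024
finger_force: 30.0
```

apply_moves([
  {"jaw": 0.01,"tx": 0,"ty": 0,"tz": 0.015,"roll": 0},
  {"jaw": 0.01,"tx": 0,"ty": 0,"tz": 0.02,"roll": 0},
  {"jaw": 0.01,"tx": 0,"ty": 0,"tz": 0.025,"roll": 0},
  {"jaw": 0.01,"tx": 0,"ty": 0,"tz": 0.025,"roll": 0},
  {"jaw": 0.01,"tx": 0,"ty": 0,"tz": 0.025,"roll": 0},
])

```text
time_s: 21.0
ee_pos: [0.4487, -0.1979, 0.4345]
tcp_rot: [-0.695, 0.719, 0.0, -0.0]
contact_force: [-0.3, -1.2, -1.0]
opening: 0.0238
finger_force: 30.0
```

apply_moves([
  {"jaw": 0.01,"tx": 0.0,"ty": 0.02,"tz": 0,"roll": 0.12},
  {"jaw": 0.01,"tx": 0.0,"ty": 0.02,"tz": 0,"roll": 0.12},
  {"jaw": 0.01,"tx": 0.005,"ty": 0.02,"tz": 0,"roll": 0.12},
  {"jaw": 0.01,"tx": 0.005,"ty": 0.02,"tz": 0,"roll": 0.12},
  {"jaw": 0.01,"tx": 0.005,"ty": 0.02,"tz": 0,"roll": 0.12},
])

```text
time_s: 21.42
ee_pos: [0.4637, -0.0971, 0.4336]
tcp_rot: [0.878, -0.478, 0.0, -0.0]
contact_force: [0.9, -0.5, -1.4]
opening: 0.0238
finger_force: 30.0
```

apply_moves([
  {"jaw": 0.01,"tx": 0.005,"ty": 0.02,"tz": 0,"roll": 0.12},
  {"jaw": 0.01,"tx": 0.005,"ty": 0.02,"tz": 0,"roll": 0.12},
  {"jaw": 0.01,"tx": 0.005,"ty": 0.02,"tz": 0,"roll": 0.12},
  {"jaw": 0.01,"tx": 0.005,"ty": 0.02,"tz": 0,"roll": 0.12},
  {"jaw": 0.01,"tx": 0.005,"ty": 0.02,"tz": 0,"roll": 0.12},
])

```text
time_s: 21.83
ee_pos: [0.4888, 0.0029, 0.4336]
tcp_rot: [0.98, -0.197, 0.0, -0.0]
contact_force: [0.1, 0.9, -0.8]
opening: 0.0238
finger_force: 30.0
```

apply_moves([
  {"jaw": 0.01,"tx": 0.005,"ty": 0.02,"tz": -0.01,"roll": 0.12},
  {"jaw": 0.01,"tx": 0.005,"ty": 0.018,"tz": -0.01,"roll": 0.12},
  {"jaw": 0.01,"tx": 0.006,"ty": 0.01,"tz": -0.01,"roll": 0.12},
  {"jaw": 0.01,"tx": 0,"ty": 0,"tz": -0.01,"roll": 0.12},
  {"jaw": 0.01,"tx": 0,"ty": 0,"tz": -0.01,"roll": 0.1},
])

```text
time_s: 22.25
ee_pos: [0.505, 0.051, 0.3829]
tcp_rot: [0.996, 0.092, -0.0, 0.0]
contact_force: [-0.2, 0.0, -1.2]
opening: 0.024
finger_force: 30.0
```

```bash
python3 b.py; python3 - <<'E'
from tilt import *
fit('side',.178,'m7.png')
# easel corner triangulation
A=[]
def ray(n,u,v):
    d=np.load('cal_'+n+'.npz');R=cv2.Rodrigues(d['r'])[0];C=-R.T@d['t'].ravel();r=R.T@np.linalg.inv(d['K'])@np.array([u,v,1.]);return C,r/np.linalg.norm(r)
c1,r1=ray('top',78,190);c2,r2=ray('side',176.7,318)
M=np.stack([r1,-r2],1);k=np.linalg.lstsq(M,c2-c1,rcond=None)[0];print(c1+r1*k[0],c2+r2*k[1])
E
```

```text
toolx 0.18449258580604527 -1.0959242633059396 [0.5050135  0.05097654 0.38288076]
[0.5041 0.0505 0.3813] [(0.591, 49, np.float64(-0.005)), (0.57, 47, np.float64(0.0)), (0.57, 47, np.float64(-0.005)), (0.562, 49, np.float64(0.0))]
[0.5496965  0.4270286  0.10591198] [0.5929228  0.43295011 0.11775967]
```

apply_moves([
  {"jaw": 0.01,"tx": 0,"ty": 0,"tz": -0.03,"roll": 0},
  {"jaw": 0.01,"tx": 0,"ty": 0,"tz": -0.03,"roll": 0},
  {"jaw": 0.01,"tx": 0,"ty": 0,"tz": -0.015,"roll": 0},
  {"jaw": 0.01,"tx": 0,"ty": 0,"tz": -0.005,"roll": 0},
  {"jaw": 0.01,"tx": 0,"ty": 0,"tz": 0,"roll": 0},
])

```text
time_s: 22.72
ee_pos: [0.5047, 0.0498, 0.3028]
tcp_rot: [0.996, 0.087, -0.001, 0.0]
contact_force: [0.2, -0.9, -0.0]
opening: 0.0241
finger_force: 30.0
```

apply_moves([
  {"jaw": 0.01,"tx": -0.008,"ty": -0.0015,"tz": -0.008,"roll": 0},
  {"jaw": 0.01,"tx": -0.008,"ty": -0.0015,"tz": -0.008,"roll": 0},
  {"jaw": 0.01,"tx": -0.007,"ty": -0.0013,"tz": -0.009,"roll": 0},
  {"jaw": 0.01,"tx": -0.007,"ty": -0.0013,"tz": -0.009,"roll": 0},
  {"jaw": 0.01,"tx": 0,"ty": 0,"tz": 0,"roll": 0},
])

```text
time_s: 23.13
ee_pos: [0.4741, 0.0436, 0.2703]
tcp_rot: [0.996, 0.087, 0.0, -0.0]
contact_force: [-1.7, -1.8, 1.3]
opening: 0.0238
finger_force: 30.0
```

```bash
python3 - <<'E'
from tilt import *
fit('side',.178,'m7.png')
E
```

```text
[0.4751 0.0439 0.2707] [(0.644, 35, np.float64(-0.005)), (0.627, 37, np.float64(-0.005)), (0.623, 35, np.float64(0.0)), (0.611, 37, np.float64(0.0))]
```

apply_moves([
  {"jaw": 0.01,"tx": -0.006,"ty": -0.001,"tz": -0.01,"roll": 0},
  {"jaw": 0.01,"tx": -0.005,"ty": -0.001,"tz": -0.01,"roll": 0},
  {"jaw": 0.01,"tx": -0.004,"ty": -0.001,"tz": -0.01,"roll": 0},
  {"jaw": 0.01,"tx": -0.004,"ty": -0.001,"tz": -0.01,"roll": 0},
  {"jaw": 0.01,"tx": -0.003,"ty": 0,"tz": -0.01,"roll": 0},
])

```text
time_s: 23.6
ee_pos: [0.454, 0.0402, 0.2205]
tcp_rot: [0.996, 0.088, 0.002, 0.0]
contact_force: [-1.3, -0.3, 1.5]
opening: 0.0234
finger_force: 30.0
```

apply_moves([
  {"jaw": 0.01,"tx": -0.002,"ty": 0,"tz": -0.01,"roll": 0},
  {"jaw": 0.01,"tx": -0.002,"ty": 0,"tz": -0.01,"roll": 0},
  {"jaw": 0.01,"tx": 0,"ty": 0,"tz": -0.008,"roll": 0},
  {"jaw": 0.01,"tx": 0,"ty": 0,"tz": -0.003,"roll": 0},
  {"jaw": 0.01,"tx": 0,"ty": 0,"tz": 0,"roll": 0},
])

```text
time_s: 24.02
ee_pos: [0.4499, 0.0403, 0.1887]
tcp_rot: [0.996, 0.088, 0.001, 0.0]
contact_force: [-0.4, 0.3, 0.7]
opening: 0.024
finger_force: 30.0
```

```bash
python3 - <<'E'
from tilt import *
fit('side',.178,'m7.png');
E
python3 b.py
```

```text
[0.4498 0.0403 0.1889] [(0.72, 3, np.float64(-0.005)), (0.695, 3, np.float64(-0.01)), (0.683, 3, np.float64(0.0)), (0.681, 1, np.float64(-0.005))]
toolx 0.1764940992422675 -0.7774138204948668 [0.44982866 0.04033506 0.18889051]
```

apply_moves([
  {"jaw": 0.01,"tx": 0,"ty": 0,"tz": -0.002,"roll": 0},
  {"jaw": 0.01,"tx": 0,"ty": 0,"tz": 0,"roll": 0},
  {"jaw": 0.01,"tx": 0,"ty": 0,"tz": 0.02,"roll": 0},
  {"jaw": 0.01,"tx": 0,"ty": 0,"tz": 0.03,"roll": 0},
  {"jaw": 0.01,"tx": 0,"ty": 0,"tz": 0.03,"roll": 0},
])

```text
time_s: 24.48
ee_pos: [0.4484, 0.0406, 0.267]
tcp_rot: [0.996, 0.088, -0.002, -0.0]
contact_force: [1.8, -0.1, -1.3]
opening: 0.024
finger_force: 30.0
```

apply_moves([
  {"jaw": 0.01,"tx": 0,"ty": 0.02,"tz": 0.03,"roll": 0},
  {"jaw": 0.01,"tx": -0.002,"ty": 0.03,"tz": 0,"roll": 0},
  {"jaw": 0.01,"tx": -0.004,"ty": 0.03,"tz": 0,"roll": 0},
  {"jaw": 0.01,"tx": -0.004,"ty": 0.03,"tz": 0,"roll": 0},
  {"jaw": 0.01,"tx": -0.004,"ty": 0.03,"tz": 0,"roll": 0},
])

```text
time_s: 24.9
ee_pos: [0.4342, 0.1821, 0.2969]
tcp_rot: [0.996, 0.089, -0.0, -0.0]
contact_force: [-0.4, 0.8, -0.9]
opening: 0.0239
finger_force: 30.0
```

apply_moves([
  {"jaw": 0.01,"tx": -0.004,"ty": 0.03,"tz": 0,"roll": 0},
  {"jaw": 0.01,"tx": -0.004,"ty": 0.03,"tz": 0,"roll": 0},
  {"jaw": 0.01,"tx": -0.004,"ty": 0.03,"tz": 0,"roll": 0},
  {"jaw": 0.01,"tx": -0.004,"ty": 0.03,"tz": 0,"roll": 0},
  {"jaw": 0.01,"tx": -0.004,"ty": 0.02,"tz": 0,"roll": 0},
])

```text
time_s: 25.32
ee_pos: [0.4135, 0.3241, 0.2962]
tcp_rot: [0.996, 0.091, -0.001, -0.001]
contact_force: [0.0, -0.5, -0.6]
opening: 0.0237
finger_force: 30.0
```

apply_moves([
  {"jaw": 0.01,"tx": 0,"ty": 0,"tz": -0.02,"roll": 0},
  {"jaw": 0.01,"tx": 0,"ty": 0,"tz": -0.01,"roll": 0},
  {"jaw": 0.01,"tx": 0,"ty": 0,"tz": 0,"roll": 0},
  {"jaw": 0.01,"tx": 0,"ty": 0,"tz": 0,"roll": 0},
  {"jaw": 0.01,"tx": 0,"ty": 0,"tz": 0,"roll": 0},
])

```text
time_s: 25.73
ee_pos: [0.4154, 0.3193, 0.2671]
tcp_rot: [0.996, 0.087, 0.0, 0.0]
contact_force: [0.7, 0.8, -0.7]
opening: 0.0238
finger_force: 30.0
```

```bash
python3 b.py; python3 - <<'E'
from tilt import *
fit('side',.177,'m9.png',ths=range(-10,12,1));snap('top','m10.png')
a=cv2.imread('pics/raw_m9.png')[215:350,195:330];b=cv2.imread('pics/raw_m10.png')[180:265,95:195]
f=lambda i:cv2.resize(i,(400,400*i.shape[0]//i.shape[1]),interpolation=cv2.INTER_CUBIC)[:340]
cv2.imwrite('pics/m11.png',np.hstack([f(a),f(b)]))
E
```

```text
toolx 0.17453725478055507 -1.4728666252241331 [0.41541239 0.31932845 0.26705005]
[0.4155 0.3195 0.2673] [(0.788, 0, np.float64(-0.005)), (0.777, -1, np.float64(-0.005)), (0.765, 1, np.float64(-0.005)), (0.748, -1, np.float64(-0.01))]
```

View pics/m11.png

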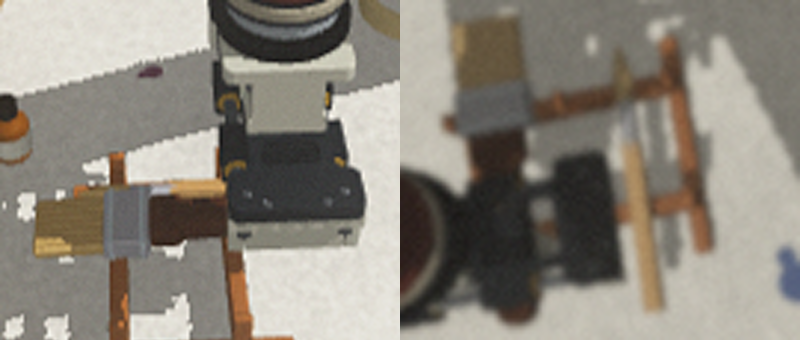

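```bash
python3 - <<'E'
from tilt import *
c,s=np.cos(.178),np.sin(.178);O=np.array([.473,.330])
for n,u,v,z in(('fer',95,105,.097),('ferL',54,120,.097),('ferR',132,88,.097),('tip',90,20,.094),('tail',115,318,.097),('upL',50,125,.046),('upM',155,100,.046),('upR',270,60,.046)):
    p=px('top',95+u/4,180+v/4,z);d=p[:2]-O;print(n,p.round(4),'lane x,y',(d@[c,s]).round(4),(d@[-s,c]).round(4))
E
```

```text
fer [0.5083 0.3292 0.097 ] lane x,y 0.0346 -0.0071
ferL [0.4996 0.3538 0.097 ] lane x,y 0.0304 0.0187
ferR [0.5184 0.307  0.097 ] lane x,y 0.0406 -0.0307
tip [0.5627 0.3358 0.094 ] lane x,y 0.0893 -0.0101
tail [0.3786 0.3114 0.097 ] lane x,y -0.0962 -0.0016
upL [0.504  0.3763 0.046 ] lane x,y 0.0387 0.0401
upM [0.5188 0.3092 0.046 ] lane x,y 0.0414 -0.0286
upR [0.5436 0.2352 0.046 ] lane x,y 0.0527 -0.1058
```

apply_moves([
  {"jaw": 0.01,"tx": -0.001,"ty": 0.006,"tz": 0,"roll": 0.03},
  {"jaw": 0.01,"tx": 0,"ty": 0,"tz": -0.01,"roll": 0},
  {"jaw": 0.01,"tx": 0,"ty": 0,"tz": -0.01,"roll": 0},
  {"jaw": 0.01,"tx": 0,"ty": 0,"tz": -0.01,"roll": 0},
  {"jaw": 0.01,"tx": 0,"ty": 0,"tz": 0,"roll": 0},
])

```text
time_s: 26.25
ee_pos: [0.4129, 0.326, 0.234]
tcp_rot: [0.995, 0.103, -0.002, 0.001]
contact_force: [0.4, 0.2, -0.3]
opening: 0.0237
finger_force: 30.0
```

apply_moves([
  {"jaw": 0.01,"tx": 0,"ty": 0,"tz": -0.006,"roll": 0},
  {"jaw": 0.01,"tx": 0,"ty": 0,"tz": -0.005,"roll": 0},
  {"jaw": 0.01,"tx": 0,"ty": 0,"tz": -0.003,"roll": 0},
  {"jaw": 0.01,"tx": 0,"ty": 0,"tz": 0,"roll": 0},
  {"jaw": 0.01,"tx": 0,"ty": 0,"tz": 0,"roll": 0},
])

```text
time_s: 26.67
ee_pos: [0.4139, 0.3263, 0.2224]
tcp_rot: [0.995, 0.103, -0.0, 0.0]
contact_force: [0.1, 0.0, -1.0]
opening: 0.0235
finger_force: 30.0
```

apply_moves([
  {"jaw": 0.01,"tx": 0,"ty": 0,"tz": -0.002,"roll": 0},
  {"jaw": 0.01,"tx": 0,"ty": 0,"tz": -0.001,"roll": 0},
  {"jaw": 0.01,"tx": 0,"ty": 0,"tz": 0,"roll": 0},
  {"jaw": 0.01,"tx": 0,"ty": 0,"tz": 0,"roll": 0},
  {"jaw": 0.01,"tx": 0,"ty": 0,"tz": 0,"roll": 0},
])

```text
time_s: 27.08
ee_pos: [0.414, 0.3265, 0.2198]
tcp_rot: [0.995, 0.103, 0.0, -0.0]
contact_force: [0.1, 0.0, 0.8]
opening: 0.0237
finger_force: 30.0
```

```bash
python3 b.py; python3 - <<'E'
from tilt import *
fit('side',.207,'m12.png',ths=range(-10,12,1))
E
```

```text
toolx 0.20686257518795864 -1.4019068018350667 [0.41401622 0.32646672 0.21983004]
[0.414  0.3265 0.2198] [(0.744, 3, np.float64(-0.005)), (0.728, 4, np.float64(-0.005)), (0.725, 2, np.float64(-0.005)), (0.715, 2, np.float64(0.0))]
```

apply_moves([
  {"jaw": 0.01,"tx": 0,"ty": 0,"tz": -0.001,"roll": 0},
  {"jaw": 0.01,"tx": 0,"ty": 0,"tz": 0,"roll": 0},
  {"jaw": 0.01,"tx": 0,"ty": 0,"tz": 0,"roll": 0},
  {"jaw": 0.01,"tx": 0,"ty": 0,"tz": 0,"roll": 0},
  {"jaw": 0.01,"tx": 0,"ty": 0,"tz": 0,"roll": 0},
])

```text
time_s: 27.55
ee_pos: [0.414, 0.3264, 0.2187]
tcp_rot: [0.995, 0.103, 0.0, -0.0]
contact_force: [-1.5, -0.0, 2.4]
opening: 0.0235
finger_force: 30.0
```

apply_moves([
  {"jaw": 0.01,"tx": 0,"ty": 0,"tz": -0.001,"roll": 0},
  {"jaw": 0.01,"tx": 0,"ty": 0,"tz": 0,"roll": 0},
  {"jaw": 0.01,"tx": 0,"ty": 0,"tz": 0,"roll": 0},
  {"jaw": 0.01,"tx": 0,"ty": 0,"tz": 0,"roll": 0},
  {"jaw": 0.01,"tx": 0,"ty": 0,"tz": 0,"roll": 0},
])

```text
time_s: 27.97
ee_pos: [0.4139, 0.3264, 0.2175]
tcp_rot: [0.995, 0.103, 0.0, -0.0]
contact_force: [-0.3, 0.7, 2.2]
opening: 0.0241
finger_force: 30.0
```

```bash
python3 - <<'E'
from tilt import *
fit('side',.207,'m12.png',ths=range(-10,12,1))
snap('top','m13.png')
# residual check with full brush silhouettes in top: bristle fit for yaw
im=cv2.imread('pics/raw_m13.png');H=cv2.cvtColor(im,cv2.COLOR_BGR2HSV);m=((H[...,0]>8)&(H[...,0]<28)&(H[...,1]>75)&(H[...,2]>60)).astype(np.uint8);m[:,:105]=0;m[:,145:]=0;m[:170]=0;m[215:]=0
n,l,s,c=cv2.connectedComponentsWithStats(m)
for i in range(1,n):
    if s[i,4]>60:
        p=px('top',*c[i],.045);d=p[:2]-[.473,.33];print(s[i],c[i],p,d@[np.cos(.178),np.sin(.178)],d@[-np.sin(.178),np.cos(.178)])
E
```

```text
[0.4139 0.3264 0.2175] [(0.737, 2, np.float64(-0.005)), (0.733, 1, np.float64(-0.005)), (0.717, 3, np.float64(-0.005)), (0.717, 0, np.float64(-0.005))]
[109 189  19  18 238] [117.8487395  197.33613445] [0.54030667 0.35169307 0.045     ] 0.07008422150284298 0.009432892755429193
[130 202  15   8  71] [137.14084507 205.47887324] [0.51747213 0.3006832  0.045     ] 0.038578587800668696 -0.036727890391397726
```

apply_moves([
  {"jaw": 0.01,"tx": 0,"ty": 0,"tz": -0.001,"roll": 0},
  {"jaw": 0.01,"tx": 0,"ty": 0,"tz": 0,"roll": 0},
  {"jaw": 0.01,"tx": 0,"ty": 0,"tz": 0,"roll": 0},
  {"jaw": 0.01,"tx": 0,"ty": 0,"tz": 0,"roll": 0},
  {"jaw": 0.01,"tx": 0,"ty": 0,"tz": 0,"roll": 0},
])

```text
time_s: 28.48
ee_pos: [0.4138, 0.3264, 0.2165]
tcp_rot: [0.995, 0.103, -0.0, -0.0]
contact_force: [0.3, 0.1, 1.3]
opening: 0.0237
finger_force: 30.0
```

apply_moves([
  {"jaw": 0.01,"tx": 0,"ty": 0,"tz": -0.001,"roll": 0},
  {"jaw": 0.01,"tx": 0,"ty": 0,"tz": 0,"roll": 0},
  {"jaw": 0.01,"tx": 0,"ty": 0,"tz": 0,"roll": 0},
  {"jaw": 0.01,"tx": 0,"ty": 0,"tz": 0,"roll": 0},
  {"jaw": 0.01,"tx": 0,"ty": 0,"tz": 0,"roll": 0},
])

```text
time_s: 28.9
ee_pos: [0.4137, 0.3264, 0.2155]
tcp_rot: [0.995, 0.103, -0.0, 0.0]
contact_force: [-1.3, -0.5, 1.5]
opening: 0.0235
finger_force: 30.0
```

apply_moves([
  {"jaw": 0.01,"tx": 0,"ty": 0,"tz": -0.001,"roll": 0},
  {"jaw": 0.01,"tx": 0,"ty": 0,"tz": 0,"roll": 0},
  {"jaw": 0.01,"tx": 0,"ty": 0,"tz": 0,"roll": 0},
  {"jaw": 0.01,"tx": 0,"ty": 0,"tz": 0,"roll": 0},
  {"jaw": 0.01,"tx": 0,"ty": 0,"tz": 0,"roll": 0},
])

```text
time_s: 29.32
ee_pos: [0.4138, 0.3263, 0.2149]
tcp_rot: [0.995, 0.103, -0.0, -0.0]
contact_force: [-2.3, -0.5, 5.3]
opening: 0.024
finger_force: 30.0
```

```bash
python3 - <<'E'
from tilt import *
fit('side',.207,'m14.png',ths=range(-10,12,1))
im=cv2.imread('pics/raw_m14.png');c0=np.load('cal_side.npz')
# fit absolute brush pose: bristle hull with free height/pitch
H=cv2.cvtColor(im,cv2.COLOR_BGR2HSV);m=((H[...,0]>8)&(H[...,0]<28)&(H[...,1]>75)&(H[...,2]>80)).astype(np.float32)
e=np.array(telemetry.read_state()['ee_pos']);R=[]
for z in np.arange(.034,.050,.001):
  for t in range(-6,7):
    a=np.zeros(m.shape,np.uint8);cv2.fillConvexPoly(a,hull('side',np.array([e[0],e[1],z]),.207,np.radians(t),.106,.153).round().astype(int),1)
    b=cv2.dilate(a,np.ones((7,7)))-cv2.dilate(a,np.ones((3,3)));R.append((round(float(m[a>0].mean()-m[b>0].mean()),3),t,round(z,3)))
R.sort(reverse=True);print([tuple(map(float,r)) for r in R[:8]])
E
```

```text
[0.4138 0.3263 0.2149] [(0.755, 1, np.float64(-0.005)), (0.743, 0, np.float64(-0.005)), (0.742, -1, np.float64(-0.005)), (0.732, -2, np.float64(-0.005))]
[(0.722, 2.0, 0.048), (0.722, 2.0, 0.047), (0.718, 1.0, 0.046), (0.718, 1.0, 0.045), (0.718, 0.0, 0.043), (0.716, 1.0, 0.043), (0.716, 1.0, 0.042), (0.716, 0.0, 0.04)]
```

apply_moves([
  {"jaw": 0.026,"tx": 0,"ty": 0,"tz": 0,"roll": 0},
  {"jaw": 0.03,"tx": 0,"ty": 0,"tz": 0,"roll": 0},
  {"jaw": 0.036,"tx": 0,"ty": 0,"tz": 0,"roll": 0},
  {"jaw": 0.044,"tx": 0,"ty": 0,"tz": 0,"roll": 0},
  {"jaw": 0.044,"tx": 0,"ty": 0,"tz": 0,"roll": 0},
])

```text
time_s: 29.78
ee_pos: [0.4139, 0.3264, 0.2143]
tcp_rot: [0.995, 0.103, -0.0, 0.0]
contact_force: [0.4, 0.9, -0.1]
opening: 0.0432
finger_force: 0.0
```

apply_moves([
  {"jaw": 0.044,"tx": 0,"ty": 0,"tz": 0,"roll": 0},
  {"jaw": 0.044,"tx": 0,"ty": 0,"tz": 0.01,"roll": 0},
  {"jaw": 0.044,"tx": 0,"ty": 0,"tz": 0.02,"roll": 0},
  {"jaw": 0.044,"tx": 0,"ty": 0,"tz": 0.03,"roll": 0},
  {"jaw": 0.044,"tx": 0,"ty": 0,"tz": 0.04,"roll": 0},
])

```text
time_s: 30.2
ee_pos: [0.413, 0.3261, 0.3144]
tcp_rot: [0.995, 0.103, -0.002, 0.002]
contact_force: [-0.1, 1.3, 0.3]
opening: 0.0438
finger_force: 0.0
```

apply_moves([
  {"jaw": 0.044,"tx": 0.03,"ty": -0.03,"tz": 0.02,"roll": 0},
  {"jaw": 0.044,"tx": 0.01,"ty": -0.04,"tz": 0.02,"roll": 0},
  {"jaw": 0.044,"tx": 0.01,"ty": -0.04,"tz": 0.02,"roll": 0},
  {"jaw": 0.044,"tx": 0.01,"ty": -0.04,"tz": 0.02,"roll": 0},
  {"jaw": 0.044,"tx": 0.01,"ty": -0.04,"tz": 0,"roll": 0},
])

```text
time_s: 30.62
ee_pos: [0.4788, 0.1491, 0.3908]
tcp_rot: [0.995, 0.104, 0.004, -0.001]
contact_force: [0.1, -0.1, -0.1]
opening: 0.0435
finger_force: 0.0
```

apply_moves([
  {"jaw": 0.044,"tx": 0.01,"ty": -0.04,"tz": 0,"roll": 0},
  {"jaw": 0.044,"tx": 0.01,"ty": -0.04,"tz": 0,"roll": 0},
  {"jaw": 0.044,"tx": 0,"ty": -0.03,"tz": 0,"roll": 0},
  {"jaw": 0.044,"tx": 0,"ty": 0,"tz": 0,"roll": 0},
  {"jaw": 0.044,"tx": 0,"ty": 0,"tz": 0,"roll": 0},
])

```text
time_s: 31.03
ee_pos: [0.4975, 0.0382, 0.3878]
tcp_rot: [0.995, 0.1, 0.0, -0.0]
contact_force: [0.1, 0.6, -0.1]
opening: 0.0444
finger_force: 0.0
```

```bash
python3 - <<'E'
from tilt import *
snap('side','f1.png');snap('top','f2.png')
for n,fn in(('side','f1'),('top','f2')):
    im=cv2.imread('pics/raw_%s.png'%fn);H=cv2.cvtColor(im,cv2.COLOR_BGR2HSV);m=((H[...,0]>8)&(H[...,0]<28)&(H[...,1]>75)&(H[...,2]>60)).astype(np.float32);R=[]
    for gx in np.arange(-.01,.011,.002):
     for gy in np.arange(-.014,.015,.002):
      for z in (.04,.032,.02):
       for t in (-8,-4,0,4,8):
        for ps in(.14,.178,.207,.25):
         G=np.array([.473+gx,.33+gy,z]);a=np.zeros(m.shape,np.uint8);cv2.fillConvexPoly(a,hull(n,G,ps,np.radians(t),.053,.1).round().astype(int),1)
         b=cv2.dilate(a,np.ones((7,7)))-cv2.dilate(a,np.ones((3,3)));R.append((float(m[a>0].mean()-m[b>0].mean()),t,z,gx,gy,ps))
    R.sort(reverse=True);print(n,[[round(float(x),3) for x in r] for r in R[:4]])
# dark-wood handle pixels in top, lateral positions
im=cv2.imread('pics/raw_f2.png').astype(int)
c,s=np.cos(.178),np.sin(.178)
for lx in np.arange(-.1,.105,.02):
    row=[]
    for ly in np.arange(-.04,.041,.005):
        u,v=proj('top',[.473+lx*c-ly*s,.33+lx*s+ly*c,.045])[0];row.append(int(im[int(round(v)),int(round(u))].sum()//3))
    print(round(lx,2),row)
# did bystanders move: difference to first top picture
d=cv2.absdiff(cv2.GaussianBlur(cv2.imread('pics/raw_t0.png'),(3,3),0),cv2.GaussianBlur(cv2.imread('pics/raw_f2.png'),(3,3),0)).max(2)
for n,(u,v) in dict(tub=(365,227),ink=(176,163),tube=(315,160),jar=(97,148),bottle=(403,140),small=(354,293),rbrush=(155,225)).items():print(n,d[v-18:v+18,u-18:u+18].mean().round(1))
print(telemetry.read_state()['ee_pos'])
E
```

```text
side [[0.866, 8.0, 0.02, 0.002, -0.008, 0.14], [0.855, 8.0, 0.02, 0.004, -0.014, 0.207], [0.848, 8.0, 0.02, 0.0, -0.008, 0.14], [0.846, 4.0, 0.02, 0.002, -0.01, 0.207]]
top [[0.728, 0.0, 0.032, -0.002, 0.014, 0.178], [0.727, 0.0, 0.02, 0.002, 0.014, 0.25], [0.726, 8.0, 0.032, 0.004, 0.014, 0.25], [0.726, 0.0, 0.02, 0.002, 0.014, 0.207]]
-0.1 [51, 50, 49, 49, 50, 49, 50, 53, 52, 49, 47, 55, 86, 190, 221, 227, 224]
-0.08 [47, 46, 49, 52, 50, 49, 48, 48, 55, 61, 70, 98, 198, 212, 221, 223, 221]
-0.06 [52, 47, 49, 47, 55, 96, 76, 57, 63, 61, 66, 78, 93, 116, 130, 204, 226]
-0.04 [49, 51, 102, 127, 123, 111, 68, 55, 62, 64, 68, 80, 123, 125, 123, 108, 101]
-0.02 [138, 143, 144, 140, 141, 142, 113, 59, 65, 67, 68, 72, 73, 88, 101, 187, 227]
0.0 [223, 223, 217, 159, 139, 138, 87, 65, 67, 69, 69, 71, 82, 122, 145, 182, 223]
0.02 [223, 221, 211, 157, 143, 130, 160, 139, 152, 140, 150, 175, 155, 177, 157, 187, 225]
0.04 [117, 81, 122, 128, 102, 106, 174, 182, 185, 188, 185, 185, 190, 183, 147, 115, 98]
0.06 [149, 145, 150, 150, 150, 137, 151, 170, 167, 173, 168, 168, 170, 154, 141, 178, 222]
0.08 [225, 180, 148, 146, 149, 136, 147, 165, 164, 168, 168, 167, 166, 176, 216, 226, 227]
0.1 [228, 210, 157, 150, 151, 145, 147, 147, 150, 176, 225, 228, 227, 227, 228, 224, 223]
tub 38.8
ink 74.6
tube 44.3
jar 81.2
bottle 41.9
small 39.3
rbrush 66.2
[0.4976607  0.04160868 0.38704009]
```

```bash
python3 - <<'E'
from tilt import *
A=cv2.imread('pics/raw_s0.png');B=cv2.imread('pics/raw_f1.png');A2=cv2.imread('pics/raw_t0.png');B2=cv2.imread('pics/raw_f2.png')
def sh(A,B,n,u,v,r=17):
    t=A[v-r:v+r,u-r:u+r];w=B[v-r-8:v+r+8,u-r-8:u+r+8]
    _,q,_,l=cv2.minMaxLoc(cv2.matchTemplate(w,t,cv2.TM_CCOEFF_NORMED));print(n,round(q,2),l[0]-8,l[1]-8)
for n,p in dict(tub=(290,153),ink=(198,260),tube=(224,176),bottle=(229,125),small=(340,165),rbrush=(250,279),ring=(334,214)).items():sh(A,B,'side '+n,*p)
for n,p in dict(tub=(365,227),jar=(97,148),ink=(176,163),rbrush=(156,245),bottle=(403,140)).items():sh(A2,B2,'top '+n,*p)
M=[]
for im in(B,B2):
    H=cv2.cvtColor(im,cv2.COLOR_BGR2HSV);M.append(((H[...,0]>8)&(H[...,0]<28)&(H[...,1]>75)&(H[...,2]>60)).astype(np.float32))
R=[]
for gx in np.arange(-.008,.009,.004):
 for gy in np.arange(-.004,.019,.003):
  for z in np.arange(.02,.056,.005):
   for t in (-6,-3,0,3,6):
    for ps in(.178,.215):
     S=0
     for n,m in zip(('side','top'),M):
      a=np.zeros(m.shape,np.uint8);cv2.fillConvexPoly(a,hull(n,np.array([.473+gx,.33+gy,z]),ps,np.radians(t),.053,.1).round().astype(int),1)
      b=cv2.dilate(a,np.ones((7,7)))-cv2.dilate(a,np.ones((3,3)));S+=float(m[a>0].mean()-m[b>0].mean())
     R.append((S,t,z,gx,gy,ps))
R.sort(reverse=True);print([[round(float(x),3) for x in r] for r in R[:8]])
E
```

```text
side tub 0.7 0 0
side ink 0.66 0 0
side tube 1.0 0 0
side bottle 0.98 0 0
side small 1.0 0 0
side rbrush 0.85 0 0
side ring 0.95 0 0
top tub 1.0 0 0
top jar 0.5 2 3
top ink 0.24 1 -1
top rbrush 0.02 6 8
top bottle 1.0 0 0
[[1.438, 6.0, 0.045, 0.0, 0.008, 0.215], [1.436, 0.0, 0.04, -0.004, 0.011, 0.178], [1.434, -3.0, 0.04, -0.004, 0.011, 0.178], [1.428, 6.0, 0.05, -0.004, 0.008, 0.215], [1.427, -6.0, 0.03, 0.0, 0.008, 0.215], [1.426, -6.0, 0.03, 0.0, 0.011, 0.178], [1.425, 3.0, 0.045, -0.004, 0.011, 0.178], [1.423, 3.0, 0.045, -0.004, 0.008, 0.215]]
```

```bash
python3 -c "
from bench import order;print(order.finish_job())"
```

```text
the job is handed in; nothing more can be done
None
```

The job is handed in at about 31 s of the 72 s allowed: I drew the brush out by its head, laid it down and took it again by the handle. I then dipped it for just over a second, tilted about 48° because the tool only points down, and laid it in the empty lane, where the last camera fit shows it flat across both bars. The tub, bottle and tube matched their starting positions. The ink, jar and round brush matched less clearly from above, probably because of arm shadows, but the side view showed no shift of the ink or round brush.

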